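# Blow off washed hub nuts on the air bench

### The arm

A 6-joint arm with a two-finger parallel gripper is mounted at the origin on the work surface. World frame = base frame: x ahead of the robot, y to its left, z up, the work surface at z = 0. Lengths are in m, angles in degrees, forces in N, time in s.
With the tool pointing down it reaches from about 0.3 to 0.75 m from the base axis. Payload 8.5 kg.
Tool frame: the origin (TCP) lies midway between the tips of the shut fingers; the grasp point (between the pads) lies 19 mm behind it (env.tcp_to_grasp is the z of the grasp point in the tool frame, in m); z points along the fingers, y is the line along which they close (so a half turn about z gives the same grasp; the last joint's range is limited). The gripper opens to 85 mm and grips with 20 to 120 N. Pads are 22 mm wide; open, the fingers measure 114 mm over their backs; the gripper's body (76 mm by 85 mm) begins 54 mm behind the grasp point. The pads swing forward as they close: fully open they stand 13 mm farther back than shut.
Start: joints at [62.779, 21.807, 74.336, -0, 83.858, -12.336], TCP at [0.141, 0.532, 0.231] pointing down, gripper open.
Joint ranges: [-178.18, 178.18], [-50.72, 133.34], [12.68, 142.11], [-81.47, 261.47], [9.98, 163.14], [-165.26, 165.26]. Speed limits (degrees/s): [136.94, 136.94, 180, 180, 180, 180].

### API

Orientations are given as a 3x3 rotation matrix whose columns are the frame's x, y, z axes.
In Python, from rig import env, imaging, job, models gives the robot as it stands. The module is installed in compiled form; this text tells all that it offers.
- The arm moves only by the tool jog_arm, never from a script. Its argument "plan" is text: rows parted by semicolons, each of 7 numbers parted by spaces: the turn, a rotation vector about the tool's x, y, z in degrees, then the shift along the tool's x, y, z in cm, then the closure in counts, from 0 (fully open) to 255 (shut). In form: rx ry rz x y z claw; .... A call has 1 to 10 rows; each row shifts and turns the commanded pose from where the row before left it, along the tool's axes as they then stand; what a row does not reach is not made up. A row lasts 1/12 s, in which the tool goes at most 41.7 mm and 7.16 degrees, less where a joint would pass 70% of its speed; a pose out of reach is approached as far as the arm can. A call with a gripper value outside its range is refused whole. The fingers move at their own pace and stop on an object; "grip_force" is the grip in N (left out, the last holds). Time passes only in rows, so rows that do not move let the fingers close. It gives the time, the measured TCP pose, the force, the opening and the grip force at its end, in the units of the state.
- env.observe(): the state, without advancing time (a new reading comes with each control period).
- imaging.get_image(name): name is "side" or "top" or "wrist"; returns a dict with "pixels" (384x512x3 uint8, red, green, blue), "depth" (384x512 float32, m along the optical axis (not along the pixel's ray), 0 where there is no reading), "fov_y" (degrees; the focal length in pixels is half the picture's height over the tangent of half this angle, whatever the lens; pixels are square), "cx", "cy" (the principal point, pixels), "world_from_camera" (4x4, takes a point from camera to world coordinates). Camera axes: x right, y down, z forward; pixel columns grow to the right and rows downward; lengths in m; the calibration is good to about 2 mm. A picture is of the moment at which its call begins.
- job.close_job(): hands the job in; it is judged then, once.
Trained networks look in the newest picture that a camera, given by its name, has taken for a name from the list of things; names that differ only in an ending like _2 or _b are one class to them, and where a whole thing is asked for, a point or a joint stands for the part that bears it (a point fixed in the world has none). Each returns a list of dicts, best first, with "confidence" (0 to 1); they miss things now and then, are a little off and sometimes report something else, mostly with a low value. They report only what shows in the picture. A call takes as long as a camera call. They do not tell look-alikes from the thing itself.
- models.outline_of(camera, query): "region" (384x512 bool, what is visible of it) and "bbox" ([centre column, centre row, width, height] in pixels, round what is visible of it).
- models.tip_of(camera, query): "at" ([column, row] in pixels: a listed point, or the origin of a listed thing).
The state is a dict: "time_s": time; "q": joint angles; "qvel": joint speeds; "joint_efforts": joint torques, N m; "position": TCP position; "tool_rot": TCP orientation; "ft_force": force on the tool from outside, world axes, zero at the start; "wrist_torque": the same for the moment, N m; "grip_width": finger opening in m; "gripper_force": force on a finger pad.
Only numpy, scipy, OpenCV 4.12 (cv2) and the standard library are available. Lean on these libraries where they do the work, as an engineer would, in place of code of your own. Each camera call takes 0.05 s, during which the arm holds its last target. There are 200 camera calls.

### The job

Lay every hexagon hub nut from the cardboard flat in a pocket of the drawn-out tray, one nut to a pocket, then push the tray home until its detent clicks in. Only with the tray home, pull the start box's knob fully out for a blast of air and let it spring back to rest; then draw the tray fully out again with all the nuts still lying in their pockets. Leave the other things on the table where they are.

Things in the scene. Friction and masses are not known exactly. Their poses are not given: they have to be found in the camera images.
- nut1_c (a point): centre (half-way up) of a loose plain steel hexagon hub nut: 36 mm across flats, 41.6 mm across corners, 22 mm thick, 24 mm bore, about 100 g; all nuts are alike, 4 to 6 are present. z is its bore axis; flats face its x axis and every 60 degrees from it. At first all lie flat on a sheet of cardboard 3 mm thick, bore upright (either face up is right)
- nut2_c (a point): centre (half-way up) of a loose plain steel hexagon hub nut: 36 mm across flats, 41.6 mm across corners, 22 mm thick, 24 mm bore, about 100 g; all nuts are alike, 4 to 6 are present. z is its bore axis; flats face its x axis and every 60 degrees from it. At first all lie flat on a sheet of cardboard 3 mm thick, bore upright (either face up is right)
- nut3_c (a point): centre (half-way up) of a loose plain steel hexagon hub nut: 36 mm across flats, 41.6 mm across corners, 22 mm thick, 24 mm bore, about 100 g; all nuts are alike, 4 to 6 are present. z is its bore axis; flats face its x axis and every 60 degrees from it. At first all lie flat on a sheet of cardboard 3 mm thick, bore upright (either face up is right)
- nut4_c (a point): centre (half-way up) of a loose plain steel hexagon hub nut: 36 mm across flats, 41.6 mm across corners, 22 mm thick, 24 mm bore, about 100 g; all nuts are alike, 4 to 6 are present. z is its bore axis; flats face its x axis and every 60 degrees from it. At first all lie flat on a sheet of cardboard 3 mm thick, bore upright (either face up is right)
- nut5_c (a point): centre (half-way up) of a loose plain steel hexagon hub nut: 36 mm across flats, 41.6 mm across corners, 22 mm thick, 24 mm bore, about 100 g; all nuts are alike, 4 to 6 are present. z is its bore axis; flats face its x axis and every 60 degrees from it. At first all lie flat on a sheet of cardboard 3 mm thick, bore upright (either face up is right)
- nut6_c (a point): centre (half-way up) of a loose plain steel hexagon hub nut: 36 mm across flats, 41.6 mm across corners, 22 mm thick, 24 mm bore, about 100 g; all nuts are alike, 4 to 6 are present. z is its bore axis; flats face its x axis and every 60 degrees from it. At first all lie flat on a sheet of cardboard 3 mm thick, bore upright (either face up is right)
- pocket0 (a point): centre of the mouth of a square pocket of the tray, level with the tray's top, which is 30 mm above the table; it moves with the tray. 46 mm wide, 10 mm deep, so a nut lying in it stands 12 mm proud of the tray. Six pockets, two rows (74 mm apart along x) of three (62 mm apart along y); this one is at x -37, y -62 mm from the tray's centre. +y is the way the tray slides home, x lies across the slide, z up
- pocket1 (a point): centre of the mouth of a square pocket of the tray, level with the tray's top, which is 30 mm above the table; it moves with the tray. 46 mm wide, 10 mm deep, so a nut lying in it stands 12 mm proud of the tray. Six pockets, two rows (74 mm apart along x) of three (62 mm apart along y); this one is at x 37, y -62 mm from the tray's centre. +y is the way the tray slides home, x lies across the slide, z up
- pocket2 (a point): centre of the mouth of a square pocket of the tray, level with the tray's top, which is 30 mm above the table; it moves with the tray. 46 mm wide, 10 mm deep, so a nut lying in it stands 12 mm proud of the tray. Six pockets, two rows (74 mm apart along x) of three (62 mm apart along y); this one is at x -37, y 0 mm from the tray's centre. +y is the way the tray slides home, x lies across the slide, z up
- pocket3 (a point): centre of the mouth of a square pocket of the tray, level with the tray's top, which is 30 mm above the table; it moves with the tray. 46 mm wide, 10 mm deep, so a nut lying in it stands 12 mm proud of the tray. Six pockets, two rows (74 mm apart along x) of three (62 mm apart along y); this one is at x 37, y 0 mm from the tray's centre. +y is the way the tray slides home, x lies across the slide, z up
- pocket4 (a point): centre of the mouth of a square pocket of the tray, level with the tray's top, which is 30 mm above the table; it moves with the tray. 46 mm wide, 10 mm deep, so a nut lying in it stands 12 mm proud of the tray. Six pockets, two rows (74 mm apart along x) of three (62 mm apart along y); this one is at x -37, y 62 mm from the tray's centre. +y is the way the tray slides home, x lies across the slide, z up
- pocket5 (a point): centre of the mouth of a square pocket of the tray, level with the tray's top, which is 30 mm above the table; it moves with the tray. 46 mm wide, 10 mm deep, so a nut lying in it stands 12 mm proud of the tray. Six pockets, two rows (74 mm apart along x) of three (62 mm apart along y); this one is at x 37, y 62 mm from the tray's centre. +y is the way the tray slides home, x lies across the slide, z up
- tray (a joint): slide of the aluminium pocket tray, in m: 0 drawn fully out, 0.082 at the end stop. It moves stiffly (about 1 N) along the +y axis of tray_handle; a spring plunger rides over a ridge on the tray's side between 0.062 and 0.076 (up to about 5 N either way) and then holds the tray home: home is above 0.075. Starts at 0 to 0.03
- bench: fixed air bench: steel bed 180 (x) x 380 (y) mm, 12 mm high, origin under its centre, on which the tray (150 x 190 mm, 18 mm thick) slides along y. A copper air pipe, its top 88 mm above the table, runs along y at x = +112 mm from y = -70 to 170 mm; a block 46 mm high at the +y end is the end stop
- tray_handle (a point): on the upright steel lug at the -y end of the tray, 12 mm below its top; the lug is 16 mm wide across the slide (x) and 22 mm along it (y), its top 72 mm above the table. It sits 126 mm from the tray's centre in -y. Axes as for the pockets
- knob (a joint): the spring pull knob of the air start box, in m: 0 at rest (in), 0.016 pulled fully out; the spring pulls back with 3 N at rest and 10 N fully out, and draws it in again when let go
- knob_grip (a point): middle of the round black knob on the front face of the grey start box (70 deep, 90 wide, 85 mm tall, fixed to the table): 30 mm across, 20 mm long, its axis level, 60 mm above the table, its middle 36 mm out from the face at rest. Its -x axis points straight out of the face, the way the knob pulls; y is level along the face
- socket: bystander: wrench socket, steel, 30 mm across, 42 mm tall, standing on the cardboard. Origin under its middle
- grease_tin: bystander: small steel tin with a lid, 38 mm across, 40 mm tall, standing on the cardboard. Origin under its middle
- hammer: bystander: hammer lying on the table. Origin under its middle (the handle's side at -x)
- screwdriver: bystander: screwdriver lying on the table. Origin under its middle (the handle's side at -x)
- wrench: bystander: wrench lying on the table. Origin under its middle (the handle's side at -x)
- oil_bottle: bystander: black bottle, 72 mm across, 170 mm tall, standing. Origin under its middle
- spray_can: bystander: white can, 56 mm across, 160 mm tall, standing. Origin under its middle
Mind the look-alikes: they are no part of the job. Leave any orange look-alike of the part that bears nut6_c alone.

How it is judged (in metres and radians):
On the way, in this order (a step that is already met when the one before it is completed fails the run):
1. every nut present lies flat in a pocket of the tray, the tray not yet home, nothing held (((horizontal distance between nut1_c and pocket0 below 0.012 m and z of nut1_c in the frame of pocket0 between -0.004 and 0.0035 m) or (horizontal distance between nut1_c and pocket1 below 0.012 m and z of nut1_c in the frame of pocket1 between -0.004 and 0.0035 m) or (horizontal distance between nut1_c and pocket2 below 0.012 m and z of nut1_c in the frame of pocket2 between -0.004 and 0.0035 m) or (horizontal distance between nut1_c and pocket3 below 0.012 m and z of nut1_c in the frame of pocket3 between -0.004 and 0.0035 m) or (horizontal distance between nut1_c and pocket4 below 0.012 m and z of nut1_c in the frame of pocket4 between -0.004 and 0.0035 m) or (horizontal distance between nut1_c and pocket5 below 0.012 m and z of nut1_c in the frame of pocket5 between -0.004 and 0.0035 m)) and ((horizontal distance between nut2_c and pocket0 below 0.012 m and z of nut2_c in the frame of pocket0 between -0.004 and 0.0035 m) or (horizontal distance between nut2_c and pocket1 below 0.012 m and z of nut2_c in the frame of pocket1 between -0.004 and 0.0035 m) or (horizontal distance between nut2_c and pocket2 below 0.012 m and z of nut2_c in the frame of pocket2 between -0.004 and 0.0035 m) or (horizontal distance between nut2_c and pocket3 below 0.012 m and z of nut2_c in the frame of pocket3 between -0.004 and 0.0035 m) or (horizontal distance between nut2_c and pocket4 below 0.012 m and z of nut2_c in the frame of pocket4 between -0.004 and 0.0035 m) or (horizontal distance between nut2_c and pocket5 below 0.012 m and z of nut2_c in the frame of pocket5 between -0.004 and 0.0035 m)) and ((horizontal distance between nut3_c and pocket0 below 0.012 m and z of nut3_c in the frame of pocket0 between -0.004 and 0.0035 m) or (horizontal distance between nut3_c and pocket1 below 0.012 m and z of nut3_c in the frame of pocket1 between -0.004 and 0.0035 m) or (horizontal distance between nut3_c and pocket2 below 0.012 m and z of nut3_c in the frame of pocket2 between -0.004 and 0.0035 m) or (horizontal distance between nut3_c and pocket3 below 0.012 m and z of nut3_c in the frame of pocket3 between -0.004 and 0.0035 m) or (horizontal distance between nut3_c and pocket4 below 0.012 m and z of nut3_c in the frame of pocket4 between -0.004 and 0.0035 m) or (horizontal distance between nut3_c and pocket5 below 0.012 m and z of nut3_c in the frame of pocket5 between -0.004 and 0.0035 m)) and ((horizontal distance between nut4_c and pocket0 below 0.012 m and z of nut4_c in the frame of pocket0 between -0.004 and 0.0035 m) or (horizontal distance between nut4_c and pocket1 below 0.012 m and z of nut4_c in the frame of pocket1 between -0.004 and 0.0035 m) or (horizontal distance between nut4_c and pocket2 below 0.012 m and z of nut4_c in the frame of pocket2 between -0.004 and 0.0035 m) or (horizontal distance between nut4_c and pocket3 below 0.012 m and z of nut4_c in the frame of pocket3 between -0.004 and 0.0035 m) or (horizontal distance between nut4_c and pocket4 below 0.012 m and z of nut4_c in the frame of pocket4 between -0.004 and 0.0035 m) or (horizontal distance between nut4_c and pocket5 below 0.012 m and z of nut4_c in the frame of pocket5 between -0.004 and 0.0035 m)) and ((horizontal distance between nut5_c and pocket0 below 0.012 m and z of nut5_c in the frame of pocket0 between -0.004 and 0.0035 m) or (horizontal distance between nut5_c and pocket1 below 0.012 m and z of nut5_c in the frame of pocket1 between -0.004 and 0.0035 m) or (horizontal distance between nut5_c and pocket2 below 0.012 m and z of nut5_c in the frame of pocket2 between -0.004 and 0.0035 m) or (horizontal distance between nut5_c and pocket3 below 0.012 m and z of nut5_c in the frame of pocket3 between -0.004 and 0.0035 m) or (horizontal distance between nut5_c and pocket4 below 0.012 m and z of nut5_c in the frame of pocket4 between -0.004 and 0.0035 m) or (horizontal distance between nut5_c and pocket5 below 0.012 m and z of nut5_c in the frame of pocket5 between -0.004 and 0.0035 m)) and ((horizontal distance between nut6_c and pocket0 below 0.012 m and z of nut6_c in the frame of pocket0 between -0.004 and 0.0035 m) or (horizontal distance between nut6_c and pocket1 below 0.012 m and z of nut6_c in the frame of pocket1 between -0.004 and 0.0035 m) or (horizontal distance between nut6_c and pocket2 below 0.012 m and z of nut6_c in the frame of pocket2 between -0.004 and 0.0035 m) or (horizontal distance between nut6_c and pocket3 below 0.012 m and z of nut6_c in the frame of pocket3 between -0.004 and 0.0035 m) or (horizontal distance between nut6_c and pocket4 below 0.012 m and z of nut6_c in the frame of pocket4 between -0.004 and 0.0035 m) or (horizontal distance between nut6_c and pocket5 below 0.012 m and z of nut6_c in the frame of pocket5 between -0.004 and 0.0035 m)) and value of joint tray below 0.06 m and contact force between the fingers and nut1 below 0.05 N and contact force between the fingers and nut2 below 0.05 N and contact force between the fingers and nut3 below 0.05 N and contact force between the fingers and nut4 below 0.05 N and contact force between the fingers and nut5 below 0.05 N and contact force between the fingers and nut6 below 0.05 N), for 0.2 s.
2. the tray is pushed home past the detent (value of joint tray above 0.075 m), for 0.2 s.
3. with the tray home, the knob is pulled out (over 12 of its 16 mm) (value of joint tray above 0.075 m and value of joint knob above 0.012 m), for 0.1 s.
4. the knob is back at rest, tray still home (value of joint tray above 0.075 m and value of joint knob below 0.002 m), for 0.2 s.
5. the tray is drawn out again (value of joint tray below 0.008 m), for 0.2 s.
At the end, for the whole second after the job is handed in: Every nut present lies flat in a pocket (centre within 12 mm of the pocket's centre, at most 3.5 mm above the tray's top) and at rest, the tray is drawn out (joint under 0.008) and the knob is in (under 0.002) (((horizontal distance between nut1_c and pocket0 below 0.012 m and z of nut1_c in the frame of pocket0 between -0.004 and 0.0035 m) or (horizontal distance between nut1_c and pocket1 below 0.012 m and z of nut1_c in the frame of pocket1 between -0.004 and 0.0035 m) or (horizontal distance between nut1_c and pocket2 below 0.012 m and z of nut1_c in the frame of pocket2 between -0.004 and 0.0035 m) or (horizontal distance between nut1_c and pocket3 below 0.012 m and z of nut1_c in the frame of pocket3 between -0.004 and 0.0035 m) or (horizontal distance between nut1_c and pocket4 below 0.012 m and z of nut1_c in the frame of pocket4 between -0.004 and 0.0035 m) or (horizontal distance between nut1_c and pocket5 below 0.012 m and z of nut1_c in the frame of pocket5 between -0.004 and 0.0035 m)) and ((horizontal distance between nut2_c and pocket0 below 0.012 m and z of nut2_c in the frame of pocket0 between -0.004 and 0.0035 m) or (horizontal distance between nut2_c and pocket1 below 0.012 m and z of nut2_c in the frame of pocket1 between -0.004 and 0.0035 m) or (horizontal distance between nut2_c and pocket2 below 0.012 m and z of nut2_c in the frame of pocket2 between -0.004 and 0.0035 m) or (horizontal distance between nut2_c and pocket3 below 0.012 m and z of nut2_c in the frame of pocket3 between -0.004 and 0.0035 m) or (horizontal distance between nut2_c and pocket4 below 0.012 m and z of nut2_c in the frame of pocket4 between -0.004 and 0.0035 m) or (horizontal distance between nut2_c and pocket5 below 0.012 m and z of nut2_c in the frame of pocket5 between -0.004 and 0.0035 m)) and ((horizontal distance between nut3_c and pocket0 below 0.012 m and z of nut3_c in the frame of pocket0 between -0.004 and 0.0035 m) or (horizontal distance between nut3_c and pocket1 below 0.012 m and z of nut3_c in the frame of pocket1 between -0.004 and 0.0035 m) or (horizontal distance between nut3_c and pocket2 below 0.012 m and z of nut3_c in the frame of pocket2 between -0.004 and 0.0035 m) or (horizontal distance between nut3_c and pocket3 below 0.012 m and z of nut3_c in the frame of pocket3 between -0.004 and 0.0035 m) or (horizontal distance between nut3_c and pocket4 below 0.012 m and z of nut3_c in the frame of pocket4 between -0.004 and 0.0035 m) or (horizontal distance between nut3_c and pocket5 below 0.012 m and z of nut3_c in the frame of pocket5 between -0.004 and 0.0035 m)) and ((horizontal distance between nut4_c and pocket0 below 0.012 m and z of nut4_c in the frame of pocket0 between -0.004 and 0.0035 m) or (horizontal distance between nut4_c and pocket1 below 0.012 m and z of nut4_c in the frame of pocket1 between -0.004 and 0.0035 m) or (horizontal distance between nut4_c and pocket2 below 0.012 m and z of nut4_c in the frame of pocket2 between -0.004 and 0.0035 m) or (horizontal distance between nut4_c and pocket3 below 0.012 m and z of nut4_c in the frame of pocket3 between -0.004 and 0.0035 m) or (horizontal distance between nut4_c and pocket4 below 0.012 m and z of nut4_c in the frame of pocket4 between -0.004 and 0.0035 m) or (horizontal distance between nut4_c and pocket5 below 0.012 m and z of nut4_c in the frame of pocket5 between -0.004 and 0.0035 m)) and ((horizontal distance between nut5_c and pocket0 below 0.012 m and z of nut5_c in the frame of pocket0 between -0.004 and 0.0035 m) or (horizontal distance between nut5_c and pocket1 below 0.012 m and z of nut5_c in the frame of pocket1 between -0.004 and 0.0035 m) or (horizontal distance between nut5_c and pocket2 below 0.012 m and z of nut5_c in the frame of pocket2 between -0.004 and 0.0035 m) or (horizontal distance between nut5_c and pocket3 below 0.012 m and z of nut5_c in the frame of pocket3 between -0.004 and 0.0035 m) or (horizontal distance between nut5_c and pocket4 below 0.012 m and z of nut5_c in the frame of pocket4 between -0.004 and 0.0035 m) or (horizontal distance between nut5_c and pocket5 below 0.012 m and z of nut5_c in the frame of pocket5 between -0.004 and 0.0035 m)) and ((horizontal distance between nut6_c and pocket0 below 0.012 m and z of nut6_c in the frame of pocket0 between -0.004 and 0.0035 m) or (horizontal distance between nut6_c and pocket1 below 0.012 m and z of nut6_c in the frame of pocket1 between -0.004 and 0.0035 m) or (horizontal distance between nut6_c and pocket2 below 0.012 m and z of nut6_c in the frame of pocket2 between -0.004 and 0.0035 m) or (horizontal distance between nut6_c and pocket3 below 0.012 m and z of nut6_c in the frame of pocket3 between -0.004 and 0.0035 m) or (horizontal distance between nut6_c and pocket4 below 0.012 m and z of nut6_c in the frame of pocket4 between -0.004 and 0.0035 m) or (horizontal distance between nut6_c and pocket5 below 0.012 m and z of nut6_c in the frame of pocket5 between -0.004 and 0.0035 m)) and value of joint tray below 0.008 m and value of joint knob below 0.002 m and linear speed of each of nut1, nut2, nut3, nut4, nut5, nut6 below 0.02 m/s); the robot touches nothing.
It fails at once if the air knob is pulled more than half-way out while the tray is not home (value of joint knob above 0.008 m and value of joint tray below 0.07 m).
It fails at once if a bystander is shoved away (more than 6 cm) (distance of any of socket, grease_tin, hammer, screwdriver, wrench, oil_bottle, spray_can from where it was at the start of the episode above 0.06 m).
Of nut1, nut2, nut3, nut4, nut5, nut6 only 4 to 6 are there at a start; the rules pass over those that are not, and their reading is None.
At some moment in a run one of nut1, nut2, nut3, nut4, nut5, nut6 may be knocked a few centimetres aside while the robot is not near it.
Once in a run the grip may slacken for a moment while it holds something.
It also fails if it takes over 210 s, if anything falls off the work surface, if the arm or the gripper's body presses on something with over 40 N, if the wrist force passes 120 N, or if a joint passes its speed limit or range.

## Working session

There is one attempt and no reset: what is moved stays moved. The work goes in short steps, Python scripts to look and compute and a tool call to move; the robot and the scene stay as the last step left them, time stands still between calls to the robot, and variables do not carry over. Pictures are saved under pics/ and viewed, at most 14 in all, crops included, and the job is handed in when it is done.

Besides the shell and the picture viewer there is one more tool, called by a JSON object that holds its "api" and its "payload". jog_arm: Moves the arm, as the interface text tells. Its arguments: {"type":"object","properties":{"plan":{"type":"string"},"grip_force":{"type":"number"}},"required":["plan"]}

```bash
mkdir -p pics
cat > h.py <<'E'
import numpy as np, cv2
from rig import env, imaging, job, models
def shot(n,save=None):
    im=imaging.get_image(n)
    if save: cv2.imwrite('pics/'+save,im['pixels'][:,:,::-1])
    return im
def foc(im): return im['pixels'].shape[0]/2/np.tan(np.radians(im['fov_y'])/2)
def to_w(im,u,v,d=None,z=None):
    f=foc(im); r=np.array([(u-im['cx'])/f,(v-im['cy'])/f,1.]); T=im['world_from_camera']
    R=T[:3,:3]@r; o=T[:3,3]
    if z is not None: d=(z-o[2])/R[2]
    return o+R*d
def dep(im,u,v,k=1):
    p=im['depth'][int(round(v))-k:int(round(v))+k+1,int(round(u))-k:int(round(u))+k+1]; p=p[p>0]
    return np.median(p) if p.size else 0
E
python3 - <<'E'
from h import *
s=env.observe(); print(s['position'],np.round(s['tool_rot'],3),s['grip_width'],env.tcp_to_grasp)
for c in ('top','side'):
    im=shot(c,c+'0.png'); print(c,im['fov_y'],im['cx'],im['cy'],np.round(im['world_from_camera'],3).tolist())
    for q in ('nut1_c','pocket0','pocket5','tray_handle','knob_grip','socket','grease_tin'):
        for r in models.tip_of(c,q)[:9]:
            if r['confidence']<.2: continue
            u,v=r['at']; d=dep(im,u,v); print(q,round(r['confidence'],2),np.round(r['at'],1),np.round(to_w(im,u,v,d),3))
E
```

```text
[0.14112397 0.53127559 0.23071601] [[-0.966  0.257 -0.001]
 [ 0.257  0.966 -0.001]
 [ 0.    -0.001 -1.   ]] 0.08556639929220423 -0.0187
top 46.352179775944215 258.74448310866427 189.93682392669612 [[-0.013, -0.996, 0.09, 0.423], [-1.0, 0.014, 0.004, -0.076], [-0.005, -0.09, -0.996, 1.441], [0.0, 0.0, 0.0, 1.0]]
nut1_c 0.63 [299.3 197.5] [ 0.526 -0.199  0.024]
pocket0 0.87 [240.9 178.4] [ 0.589 -0.015  0.019]
pocket0 0.86 [202.3 205.5] [0.505 0.109 0.02 ]
pocket0 0.77 [221.5 179.7] [0.586 0.047 0.021]
pocket0 0.65 [203. 176.] [0.599 0.106 0.023]
pocket0 0.64 [240.4 200.9] [ 0.517 -0.012  0.021]
pocket0 0.57 [222.3 201.4] [0.517 0.045 0.019]
pocket5 0.87 [240.9 178.4] [ 0.589 -0.015  0.019]
pocket5 0.86 [202.3 205.5] [0.505 0.109 0.02 ]
pocket5 0.77 [221.5 179.7] [0.586 0.047 0.021]
pocket5 0.65 [203. 176.] [0.599 0.106 0.023]
pocket5 0.64 [240.4 200.9] [ 0.517 -0.012  0.021]
pocket5 0.57 [222.3 201.4] [0.517 0.045 0.019]
tray_handle 0.95 [263.  189.8] [ 0.547 -0.084  0.074]
tray_handle 0.63 [302.2 177.1] [ 0.592 -0.211  0.011]
knob_grip 0.56 [107.7 223.3] [0.453 0.415 0.   ]
knob_grip
[... 686 characters left out ...]
  0.052 0.021]
pocket0 0.76 [245.  178.8] [0.505 0.121 0.02 ]
pocket5 0.89 [264.9 188.2] [0.578 0.049 0.019]
pocket5 0.86 [245.4 194.3] [0.506 0.001 0.026]
pocket5 0.84 [266.6 177.8] [0.588 0.12  0.021]
pocket5 0.8 [265.3 195.5] [ 0.577 -0.002  0.021]
pocket5 0.78 [249.2 187.9] [0.52  0.052 0.021]
pocket5 0.76 [245.  178.8] [0.505 0.121 0.02 ]
tray_handle 0.58 [258.8 201.7] [ 0.552 -0.095  0.059]
knob_grip 0.58 [321.5 196.5] [ 0.776 -0.014  0.015]
knob_grip 0.46 [237.6 135.6] [0.469 0.565 0.001]
knob_grip 0.21 [251.2 237.8] [ 0.523 -0.235  0.023]
socket 0.7 [222.2 256.8] [ 0.439 -0.308  0.018]
socket 0.68 [228. 240.] [ 0.452 -0.23   0.014]
grease_tin 0.52 [252.8 258.7] [ 0.526 -0.32   0.017]
```

```bash
python3 -c "
import cv2
cv2.imwrite('pics/both0.png',cv2.resize(cv2.vconcat([cv2.imread('pics/top0.png'),cv2.imread('pics/side0.png')]),(400,600)))"
```

```text
(no output)
```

View pics/top0.png

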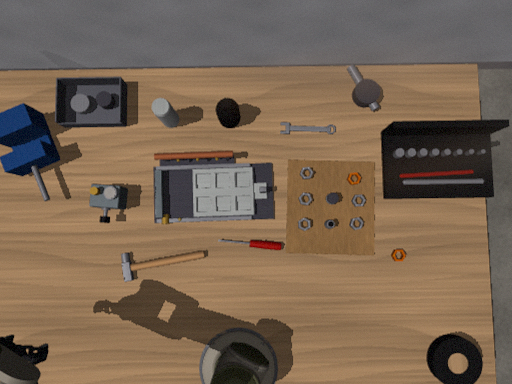

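View pics/side0.png

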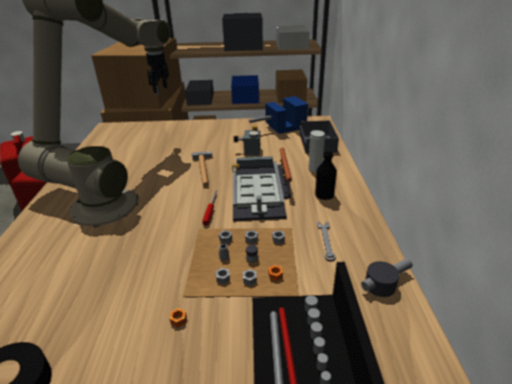

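Top view: the steel nuts lie on the cardboard at (307,173), (306,199), (306,223), (358,201) and (357,223), so there are five. The look-alikes are the orange nuts at (354,178) and (399,255), the tin at (333,198) and the socket at (331,224). The tray handle is at (263,190). The start box is at (107,195), with its knob at (105,218) pointing at the robot.

Next I'll raise the wrist camera and bring it over the cardboard.

{"api": "jog_arm", "payload": {"plan": "0 0 7 0 0 -1.7 0;0 0 7 0 0 -1.7 0;0 0 7 0 0 -1.7 0;0 0 7 0 0 -1.7 0;0 0 7 0 0 -1.7 0;0 0 7 0 0 -1.7 0;0 0 7 0 0 -1.7 0;0 0 7 0 0 -1.7 0;0 0 7 0 0 -1.7 0;0 0 7 0 0 -1.7 0"}}

```text
time_s: 1.63
position: [0.1412, 0.5314, 0.4022]
tool_rot: [[-0.083, 0.997, 0.0], [0.997, 0.083, 0.0], [0.0, 0.0, -1.0]]
ft_force: [-0.4, -0.4, -0.4]
grip_width: 0.0856
gripper_force: 0.0
```

{"api": "jog_arm", "payload": {"plan": "0 0 5 0 0 0 0;0 0 0 -3.3 1.4 0 0;0 0 0 -3.3 1.4 0 0;0 0 0 -3.3 1.4 0 0;0 0 0 -3.3 1.4 0 0;0 0 0 -3.3 1.4 0 0;0 0 0 -3.3 1.4 0 0;0 0 0 -3.3 1.4 0 0;0 0 0 -3.3 1.4 0 0;0 0 0 -3.3 1.4 0 0"}}

```text
time_s: 2.47
position: [0.2678, 0.2332, 0.4015]
tool_rot: [[-0.003, 1.0, 0.001], [1.0, 0.003, 0.0], [0.0, 0.001, -1.0]]
ft_force: [0.7, -0.1, -0.2]
grip_width: 0.0855
gripper_force: 0.0
```

{"api": "jog_arm", "payload": {"plan": "0 0 0 -3.3 1.4 0 0;0 0 0 -3.3 1.4 0 0;0 0 0 -3.3 1.4 0 0;0 0 0 -3.3 1.4 0 0;0 0 0 -3.3 1.4 0 0;0 0 0 -3.3 1.4 0 0;0 0 0 -3.3 1.4 0 0;0 0 0 -3.3 1.4 0 0;0 0 0 -3.3 1.4 0 0;0 0 0 0 0 0 0"}}

```text
time_s: 3.3
position: [0.3961, -0.0665, 0.4001]
tool_rot: [[0.003, 1.0, -0.002], [1.0, -0.003, -0.0], [-0.0, -0.002, -1.0]]
ft_force: [-0.7, 1.2, -1.4]
grip_width: 0.0856
gripper_force: 0.0
```

```bash
cat >> h.py <<'E'
def tips(c,im,qs,th=.3,kz=None):
    for q in qs:
        for r in models.tip_of(c,q):
            if r['confidence']<th: continue
            u,v=r['at']; d=dep(im,u,v); print(q,round(r['confidence'],2),np.round(r['at'],0),np.round(to_w(im,u,v,d),4))
E
python3 - <<'E'
from h import *
im=shot('wrist','w1.png'); print(im['fov_y'],np.round(im['world_from_camera'],3).tolist())
tips('wrist',im,['nut1_c','pocket0','tray_handle','tray'])
E
```

```text
64.0164153135127 [[1.0, -0.001, -0.003, 0.396], [-0.002, -0.957, -0.291, 0.007], [-0.003, 0.291, -0.957, 0.542], [0.0, 0.0, 0.0, 1.0]]
nut1_c 0.79 [326. 224.] [ 0.5306 -0.2266  0.0026]
pocket0 0.92 [380.  25.] [0.5877 0.1097 0.0199]
pocket0 0.73 [325. 115.] [ 0.512  -0.023   0.0193]
pocket0 0.7 [280. 221.] [ 0.443  -0.2198  0.0014]
pocket0 0.69 [372. 110.] [ 0.5893 -0.0162  0.02  ]
pocket0 0.69 [376.  72.] [0.5884 0.0436 0.0198]
pocket0 0.6 [330.  30.] [0.5119 0.1043 0.0186]
pocket0 0.58 [327.  74.] [0.5108 0.0398 0.0192]
tray_handle 0.74 [354. 156.] [ 0.5493 -0.0828  0.0711]Traceback (most recent call last):
  File "<stdin>", line 3, in <module>
  File "h.py", line 18, in tips
    for r in models.tip_of(c,q):
             ~~~~~~~~~~~~~^^^^^
ValueError: it knows: bench, grease_tin, hammer, knob_grip, nut1, nut2, nut3, nut4, nut5, nut6, oil_bottle, pocket, screwdriver, socket, spray_can, tray_handle, wrench
```

View pics/w1.png

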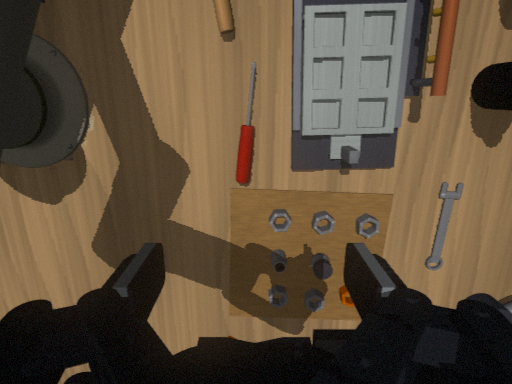

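View 1 shows nuts at (280,221), (324,223), (368,227), (278,296) and (315,299). The orange look-alike is at (348,296), the socket at (280,262) and the tin at (322,266). The tray fills the upper middle of the picture. I'll take a closer look at the tray, then at the cardboard.

{"api": "jog_arm", "payload": {"plan": "0 0 0 -1 3.5 2 0;0 0 0 -1 3.5 2 0;0 0 0 -1 3.5 2 0;0 0 0 -1 3.5 2 0;0 0 0 0 0 0 0;0 0 0 0 0 0 0"}}

```text
time_s: 4.0
position: [0.5351, -0.1006, 0.3195]
tool_rot: [[-0.004, 1.0, -0.004], [1.0, 0.004, 0.002], [0.002, -0.004, -1.0]]
ft_force: [-0.5, 0.8, 0.6]
grip_width: 0.0855
gripper_force: 0.0
```

Run:
```python
from h import *
im=shot('wrist','w2.png'); np.savez('w2.npz',**im)
tips('wrist',im,['pocket','tray_handle','nut1'],.4)
```

```text
pocket 0.82 [296.  90.] [ 0.5901 -0.0183  0.0191]
pocket 0.77 [293.  41.] [0.5839 0.0431 0.0193]
pocket 0.72 [234.  42.] [0.5069 0.0418 0.0194]
pocket 0.6 [236.  92.] [ 0.5085 -0.021   0.0191]
tray_handle 0.9 [269. 144.] [ 0.5524 -0.0847  0.0718]
tray_handle 0.4 [236.  40.] [0.5091 0.0436 0.0184]Traceback (most recent call last):
  File "<stdin>", line 3, in <module>
  File "h.py", line 18, in tips
    for r in models.tip_of(c,q):
             ~~~~~~~~~~~~~^^^^^
ValueError: it knows: bench, grease_tin, hammer, knob_grip, nut1, nut2, nut3, nut4, nut5, nut6, oil_bottle, pocket, screwdriver, socket, spray_can, tray_handle, wrench
```

{"api": "jog_arm", "payload": {"plan": "0 0 0 -3.5 -0.5 1 0;0 0 0 -3.5 -0.5 1 0;0 0 0 -3.5 -0.5 1 0;0 0 0 -3.5 -0.5 1 0;0 0 0 -3.5 -0.5 1 0;0 0 0 -3.5 -0.5 1 0;0 0 0 0 0 0 0;0 0 0 0 0 0 0"}}

```text
time_s: 4.82
position: [0.504, -0.3125, 0.2623]
tool_rot: [[0.0, 1.0, 0.001], [1.0, -0.0, -0.001], [-0.001, 0.001, -1.0]]
ft_force: [0.5, 0.3, 0.8]
grip_width: 0.0854
gripper_force: 0.0
```

Run:
```python
from h import *
im=shot('wrist','w3.png'); np.savez('w3.npz',**im); print(env.observe()['position'])
tips('wrist',im,['nut1','nut1_c','socket','grease_tin'],.3)
```

```text
[ 0.50457277 -0.31143711  0.26285964]Traceback (most recent call last):
  File "<stdin>", line 3, in <module>
  File "h.py", line 18, in tips
    for r in models.tip_of(c,q):
             ~~~~~~~~~~~~~^^^^^
ValueError: it knows: bench, grease_tin, hammer, knob_grip, nut1, nut2, nut3, nut4, nut5, nut6, oil_bottle, pocket, screwdriver, socket, spray_can, tray_handle, wrench
```

View pics/w3.png

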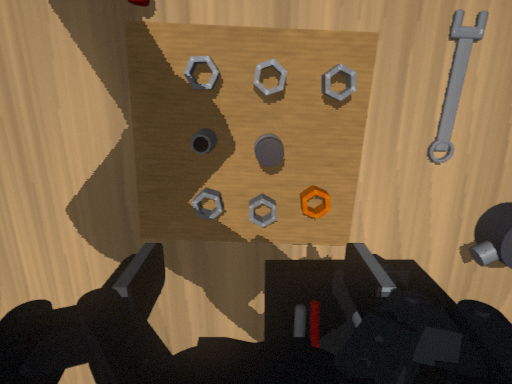

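View 3 shows nuts at (202,73), (270,78), (339,83), (208,205) and (262,211). The orange look-alike is at (316,202), the socket at (203,141) and the tin at (269,151). I'll take the steel nuts only, and fit hexagons to them and squares to the tray pockets from depth.

```bash
cat >> h.py <<'E'
def cloud(im):
    v,u=np.mgrid[:384,:512]; f=foc(im); d=im['depth']
    P=np.stack([(u-im['cx'])/f*d,(v-im['cy'])/f*d,d],-1); T=im['world_from_camera']
    P=P@T[:3,:3].T+T[:3,3]; P[d<=0]=9; return P
def nuts(im,lo=.018,hi=.032,box=(.38,.66,-.42,-.15)):
    P=cloud(im); hsv=cv2.cvtColor(np.ascontiguousarray(im['pixels']),cv2.COLOR_RGB2HSV)
    m=(P[...,2]>lo)&(P[...,2]<hi)&(P[...,0]>box[0])&(P[...,0]<box[1])&(P[...,1]>box[2])&(P[...,1]<box[3])
    n,l,s,c=cv2.connectedComponentsWithStats(m.astype(np.uint8)); out=[]
    for i in range(1,n):
        if s[i,4]<60: continue
        k=l==i; Q=P[k]; zt=np.percentile(Q[:,2],80); Q=Q[abs(Q[:,2]-zt)<.003]; xy=Q[:,:2]
        best=None
        for a in range(-30,30):
            ds=[np.radians(a+60*j) for j in range(3)]
            e=[(xy@[np.cos(t),np.sin(t)]) for t in ds]
            w=np.mean([np.ptp(x) for x in e])
            if best is None or w<best[0]:
                A=np.array([[np.cos(t),np.sin(t)] for t in ds]); b=np.array([(x.max()+x.min())/2 for x in e])
                best=(w,a,np.linalg.lstsq(A,b,rcond=None)[0])
        sat=np.median(hsv[...,1][k]); out.append((best[2],best[1],best[0],zt,sat,len(Q),c[i]))
        print('xy',np.round(best[2],4),'ang',best[1],'w',round(best[0],4),'z',round(zt,4),'sat',sat,len(Q),np.round(c[i]))
    return out
E
cat > t.py <<'E'
from h import *
class D(dict):pass
for f in('w2','w3'):
    im=dict(np.load(f+'.npz')); print(f); nuts(im)
im=dict(np.load('w2.npz')); P=cloud(im)
m=(abs(P[...,2]-.020)<.004)&(P[...,0]>.44)&(P[...,0]<.66)&(P[...,1]>-.08)&(P[...,1]<.2)
n,l,s,c=cv2.connectedComponentsWithStats(cv2.erode(m.astype(np.uint8),np.ones((3,3))))
for i in range(1,n):
    if s[i,4]>100:
        Q=P[l==i]; print(np.round(cv2.minAreaRect(Q[:,:2].astype(np.float32)*1000),1) if 0 else cv2.minAreaRect((Q[:,:2]*1000).astype(np.float32)),np.median(Q[:,2]),c[i])
top=(abs(P[...,2]-.030)<.003)&(P[...,0]>.44)&(P[...,0]<.66)&(P[...,1]>-.1)&(P[...,1]<.2)
print(cv2.minAreaRect((P[top][:,:2]*1000).astype(np.float32)),np.median(P[top][:,2]))
lug=(P[...,2]>.066)&(P[...,2]<.078)&(P[...,0]>.5)&(P[...,0]<.6)&(P[...,1]>-.13)&(P[...,1]<-.05)
print(cv2.minAreaRect((P[lug][:,:2]*1000).astype(np.float32)),np.median(P[lug][:,2]))
E
python3 t.py
```

```text
w2
xy [ 0.4412 -0.2133] ang -28 w 0.0365 z 0.0246 sat 7.0 279 [194. 222.]
xy [ 0.521  -0.2178] ang -12 w 0.0362 z 0.0245 sat 7.0 265 [246. 225.]
xy [ 0.6036 -0.2235] ang 5 w 0.036 z 0.0245 sat 7.0 268 [299. 228.]
xy [ 0.4415 -0.2897] ang 5 w 0.0249 z 0.028 sat 42.0 69 [197. 264.]
xy [ 0.5208 -0.2917] ang -29 w 0.0204 z 0.0296 sat 52.0 27 [246. 267.]
xy [ 0.584  -0.3743] ang 6 w 0.0364 z 0.0243 sat 252.0 217 [283. 310.]
xy [ 0.4409 -0.3776] ang 11 w 0.0371 z 0.0244 sat 17.0 223 [199. 311.]
xy [ 0.5135 -0.3868] ang 0 w 0.0367 z 0.0243 sat 17.0 223 [242. 316.]
w3
xy [ 0.441  -0.2131] ang -28 w 0.0362 z 0.0247 sat 10.0 514 [200.  72.]
xy [ 0.5211 -0.2179] ang -12 w 0.0358 z 0.0248 sat 8.0 497 [269.  76.]
xy [ 0.6038 -0.2237] ang 4 w 0.0362 z 0.0246 sat 6.0 512 [340.  82.]
xy [ 0.4418 -0.2913] ang -17 w 0.0265 z 0.0274 sat 22.0 104 [207. 138.]
xy [ 0.5841 -0.3747] ang 7 w 0.0365 z 0.0245 sat 255.0 377 [315. 203.]
xy [ 0.441  -0.3778] ang 11 w 0.0364 z 0.0247 sat 8.0 372 [206. 206.]
xy [ 0.5137 -0.3868] ang 1 w 0.0361 z 0.0245 sat 6.0 367 [262. 212.]
((462.9681091308594, 21.821075439453125
[... 870 characters left out ...]
(509.86907958984375, -21.049819946289062), (43.500301361083984, 43.284027099609375), 0.25000619888305664) 0.01917287241093102 [237.90255906  91.26181102]
((585.6718139648438, -19.40302848815918), (43.11152648925781, 43.215267181396484), 0.4154209494590759) 0.019081578909438845 [292.30203291  90.6553727 ]
((548.8562622070312, -67.1115493774414), (45.61323928833008, 22.47039222717285), 0.4580320715904236) 0.02007951609965719 [265.05020921 125.29497908]
((564.5833129882812, 6.942405700683594), (188.26724243164062, 161.8201141357422), 0.20209163427352905) 0.029135461973719745
((548.8226928710938, -83.93912506103516), (15.264676094055176, 20.51222801208496), 1.2116504907608032) 0.0706587412161856
```

View pics/w2.png

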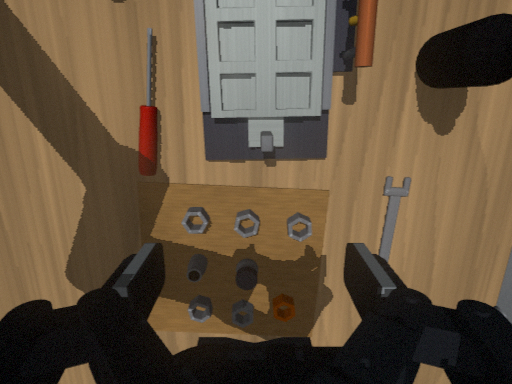

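View 2 shows the tray with pocket rows at image columns about 236 and 293, and the lug at (267,142). The fits agree between views: nut tops are at 24.6 mm and 36 mm across flats, pocket floors at 19.2 mm, and the tray is yawed about 1.3°. I'll pick the nut at (0.5137, -0.3868) first.

{"api": "jog_arm", "payload": {"plan": "0 0 0 -3.7 0.5 2.5 76;0 0 0 -3.8 0.4 2.5 76;0 0 0 0 0 3.5 76;0 0 0 0 0 3.5 76;0 0 0 0 0 3.5 76;0 0 0 0 0 3.5 76;0 0 0 0 0 2.5 76;0 0 0 0 0 0 76;0 0 0 0 0 0 76", "grip_force": 40}}

```text
time_s: 5.62
position: [0.5141, -0.3797, 0.0516]
tool_rot: [[-0.004, 1.0, 0.0], [1.0, 0.004, -0.0], [-0.0, 0.0, -1.0]]
ft_force: [0.9, -0.4, 1.1]
grip_width: 0.0597
gripper_force: 0.0
```

{"api": "jog_arm", "payload": {"plan": "0 0 0 -0.7 0 1 76;0 0 0 0 0 1.5 76;0 0 0 0 0 1 76;0 0 0 0 0 0.4 76;0 0 0 0 0 0 76;0 0 0 0 0 0 255;0 0 0 0 0 0 255;0 0 0 0 0 0 255;0 0 0 0 0 0 255;0 0 0 0 0 0 255"}}

```text
time_s: 6.45
position: [0.5139, -0.3882, 0.0126]
tool_rot: [[-0.002, 1.0, 0.002], [1.0, 0.002, -0.002], [-0.002, 0.002, -1.0]]
ft_force: [0.1, 0.3, 6.2]
grip_width: 0.0347
gripper_force: 41.1
```

{"api": "jog_arm", "payload": {"plan": "0 0 0 0 0 -0.5 255;0 0 0 0 0 -1.5 255;0 0 0 0 0 -3 255;0 0 0 0 0 -3.5 255;0 0 0 0 0 0 255"}}

```text
time_s: 6.87
position: [0.5153, -0.3896, 0.1032]
tool_rot: [[-0.002, 1.0, 0.007], [1.0, 0.002, -0.008], [-0.008, 0.007, -1.0]]
ft_force: [0.6, -1.0, -1.3]
grip_width: 0.0349
gripper_force: 40.3
```

Run:
```python
from h import *
print(env.observe()['position'])
im=shot('wrist','w4.png'); P=cloud(im)
cv2.imwrite('pics/w4c.png',cv2.resize(im['pixels'][180:,100:420,::-1],None,fx=2,fy=2))
```

```text
[ 0.51526029 -0.38957987  0.10322449]
```

View pics/w4c.png

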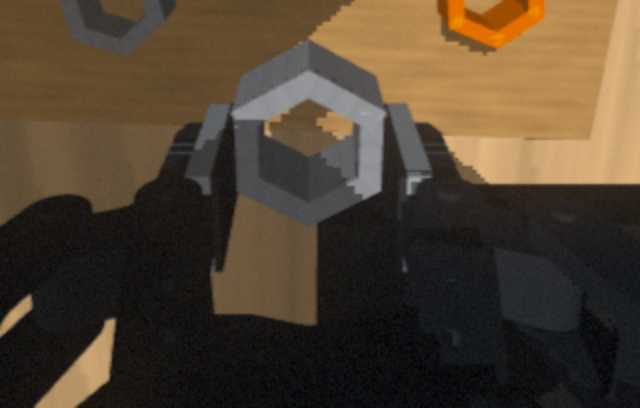

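The nut is well held across its flats: in the crop it sits at (310,130), between the pads. I'll carry it to pocket4 at about (0.508, 0.104).

{"api": "jog_arm", "payload": {"plan": "0 0 0 0 0 -3.7 255;0 0 0 4 0 0 255;0 0 0 4 0 0 255;0 0 0 4 0 0 255;0 0 0 4 0 0 255;0 0 0 4 0 0 255;0 0 0 4 0 0 255;0 0 0 4 0 0 255;0 0 0 4 0 0 255;0 0 0 4 0 0 255"}}

```text
time_s: 7.75
position: [0.5117, -0.0257, 0.1326]
tool_rot: [[-0.002, 1.0, -0.002], [1.0, 0.002, 0.0], [0.0, -0.002, -1.0]]
ft_force: [1.1, 0.9, -1.2]
grip_width: 0.0347
gripper_force: 40.7
```

{"api": "jog_arm", "payload": {"plan": "0 0 0 4 0 0 255;0 0 0 4 0 0 255;0 0 0 4 0 0 255;0 0 -1.2 1.3 -0.7 2 255;0 0 0 0 0 2 255;0 0 0 0 0 0 255;0 0 0 0 0 0 255"}}

```text
time_s: 8.33
position: [0.5048, 0.1052, 0.0925]
tool_rot: [[-0.023, 1.0, -0.003], [1.0, 0.023, -0.0], [0.0, -0.003, -1.0]]
ft_force: [1.2, -0.4, -0.8]
grip_width: 0.035
gripper_force: 40.7
```

Run:
```python
from h import *
s=env.observe(); print(s['position'],s['tool_rot'][0])
im=shot('wrist','w5.png'); np.savez('w5.npz',**im)
P=cloud(im); T=s['tool_rot']
# pockets
m=(abs(P[...,2]-.019)<.004)&(P[...,0]>.47)&(P[...,0]<.62)&(P[...,1]>-.06)&(P[...,1]<.2)
n,l,st,c=cv2.connectedComponentsWithStats(cv2.erode(m.astype(np.uint8),np.ones((3,3))))
for i in range(1,n):
    if st[i,4]>100:
        Q=P[l==i]; print(cv2.minAreaRect((Q[:,:2]*1000).astype(np.float32)),np.median(Q[:,2]),c[i])
cv2.imwrite('pics/w5c.png',cv2.resize(im['pixels'][:,:,::-1],None,fx=1.5,fy=1.5))
```

```text
[0.50475269 0.10522991 0.09254561] [-0.02302578  0.99973017 -0.00306695]
((508.2378845214844, 106.3372802734375), (45.6082763671875, 32.57032012939453), 0.7957910299301147) 0.019042698721370904 [261.38954172 192.24089307]
((584.1513061523438, 102.5343246459961), (43.80552291870117, 43.696380615234375), 1.0839468240737915) 0.019048280404899656 [362.3700565  204.91525424]
((585.6181640625, 47.282379150390625), (43.23959732055664, 24.81035804748535), 1.1674582958221436) 0.019009767056111293 [357.16374269 267.93469786]
((510.0995788574219, 27.292972564697266), (44.950992584228516, 21.341053009033203), 1.5222851037979126) 0.019070011905061607 [261.98113208 294.47044025]
((511.0119323730469, -14.953078269958496), (44.68025207519531, 17.552074432373047), 3.6740245819091797) 0.019017168688577002 [257.9925816  332.08902077]
((596.4124755859375, -34.641845703125), (10.731401443481445, 27.176305770874023), 35.711727142333984) 0.01912726443710508 [358.66145833 355.75520833]
```

View pics/w5c.png

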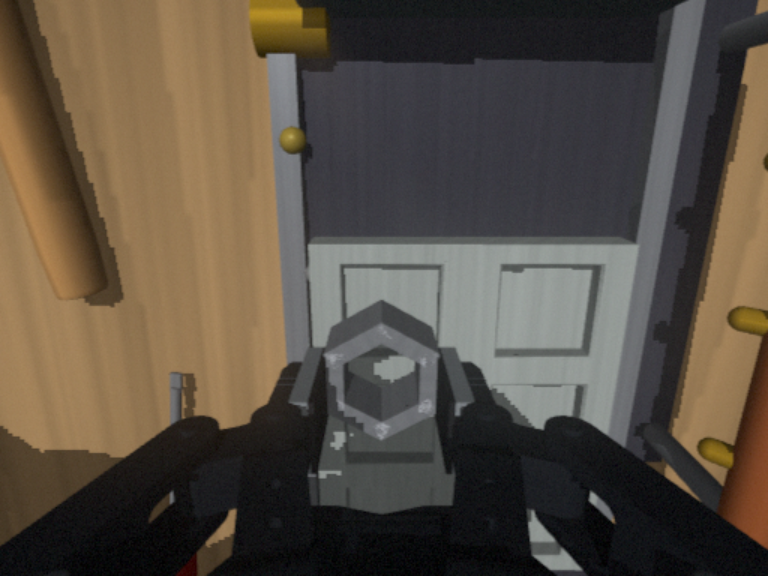

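View 5 shows the held nut at (381,370) over pocket4, whose mouth is at about (391,310). I'll shift by (+3.5, -2) mm, lower it, release and go back to the viewpoint.

{"api": "jog_arm", "payload": {"plan": "0 0 0 -0.2 0.35 2 255;0 0 0 0 0 2 255;0 0 0 0 0 1.2 255;0 0 0 0 0 0.6 255;0 0 0 0 0 0.3 255;0 0 0 0 0 0 255;0 0 0 0 0 0 105;0 0 0 0 0 0 105;0 0 0 0 0 0 105;0 0 0 0 0 0 105"}}

```text
time_s: 9.22
position: [0.5093, 0.1034, 0.0329]
tool_rot: [[-0.023, 1.0, 0.001], [1.0, 0.023, -0.0], [-0.0, 0.001, -1.0]]
ft_force: [-0.2, -0.5, 0.3]
grip_width: 0.0503
gripper_force: 0.0
```

{"api": "jog_arm", "payload": {"plan": "0 0 0 0 0 -1 105;0 0 0 0 0 -2.5 105;0 0 0 0 0 -4 105;0 0 0 -3 0.5 -2.5 76;0 0 0 -3 0.5 -2.5 76;0 0 0 -3 0.5 -2.5 76;0 0 0 -3 0.5 -2.5 76;0 0 0 -3 0.5 -2.5 76;0 0 1.3 -3 0.5 -2.5 76;0 0 0 0 0 0 76"}}

```text
time_s: 10.05
position: [0.5449, -0.0807, 0.2628]
tool_rot: [[0.005, 1.0, 0.009], [1.0, -0.005, -0.005], [-0.005, 0.009, -1.0]]
ft_force: [0.1, 0.0, 0.8]
grip_width: 0.0597
gripper_force: 0.0
```

```bash
cat > look.py <<'E'
from h import *
import sys
s=env.observe(); print(s['position'],s['tool_rot'][0])
im=shot('wrist',sys.argv[1]+'.png')
nuts(im); print('tray'); nuts(im,.036,.047,(.45,.66,-.06,.16))
P=cloud(im); lug=(P[...,2]>.066)&(P[...,2]<.078)&(P[...,0]>.5)&(P[...,0]<.6)&(P[...,1]>-.13)&(P[...,1]<.05)
if lug.sum()>20: print('lug',cv2.minAreaRect((P[lug][:,:2]*1000).astype(np.float32)))
E
python3 look.py w6
```

```text
[ 0.54488738 -0.08072989  0.26280536] [0.00501594 0.99994827 0.00884895]
xy [ 0.5213 -0.2178] ang -11 w 0.0367 z 0.0245 sat 21.0 330 [236. 253.]
xy [ 0.6039 -0.2235] ang 6 w 0.0365 z 0.0246 sat 18.0 328 [296. 256.]
xy [ 0.4509 -0.2922] ang 8 w 0.0146 z 0.0269 sat 24.0 40 [189. 299.]
xy [ 0.5216 -0.2944] ang 29 w 0.0242 z 0.0299 sat 32.0 50 [238. 299.]
xy [ 0.5808 -0.3597] ang -18 w 0.0177 z 0.0234 sat 255.0 56 [278. 336.]
xy [ 0.4503 -0.3659] ang -17 w 0.0144 z 0.0242 sat 12.0 52 [192. 340.]
tray
lug ((549.2767944335938, -84.17147064208984), (15.726790428161621, 21.35149383544922), 0.38079768419265747)
```

{"api": "jog_arm", "payload": {"plan": "0 0 0 -3.42 -0.6 0 76;0 0 0 -3.42 -0.6 0 76;0 0 0 -3.42 -0.6 0 76;0 0 0 -3.42 -0.6 0 76;0 0 2.3 0 0 4 76;0 0 2.3 0 0 4 76;0 0 2.3 0 0 4 76;0 0 2.3 0 0 4 76;0 0 2.3 0 0 4 76;0 0 0 0 0 0 76"}}

```text
time_s: 10.93
position: [0.5154, -0.2092, 0.0506]
tool_rot: [[0.2, 0.98, -0.012], [0.98, -0.199, 0.008], [0.006, -0.013, -1.0]]
ft_force: [-1.3, 0.9, -1.4]
grip_width: 0.06
gripper_force: 0.0
```

{"api": "jog_arm", "payload": {"plan": "0 0 0 0 0 0 76"}}

```text
time_s: 11.02
position: [0.5185, -0.2113, 0.0567]
tool_rot: [[0.197, 0.98, -0.003], [0.98, -0.197, 0.003], [0.002, -0.004, -1.0]]
ft_force: [-0.5, 0.5, 1.2]
grip_width: 0.0597
gripper_force: 0.0
```

```bash
python3 look.py w7
```

```text
[ 0.51846841 -0.2113355   0.0566813 ] [ 0.19701077  0.9803952  -0.00346568]
xy [ 0.6043 -0.2236] ang 4 w 0.0369 z 0.0244 sat 7.0 1854 [396. 212.]
xy [ 0.5216 -0.2179] ang -12 w 0.0364 z 0.0244 sat 7.0 1671 [262. 228.]
xy [ 0.4414 -0.2131] ang -29 w 0.0368 z 0.0245 sat 13.0 1456 [134. 241.]
xy [ 0.5228 -0.2936] ang 24 w 0.0238 z 0.0298 sat 20.0 231 [284. 326.]
xy [ 0.4547 -0.2911] ang 5 w 0.0081 z 0.0228 sat 20.5 44 [188. 338.]
xy [ 0.5896 -0.3587] ang 20 w 0.0167 z 0.0217 sat 255.0 135 [384. 381.]
tray
```

{"api": "jog_arm", "payload": {"plan": "0 0 0 -0.5 0.4 1.5 76;0 0 0 0 0 1.5 76;0 0 0 0 0 0 76;0 0 0 0 0 0 76"}}

```text
time_s: 11.4
position: [0.5228, -0.2186, 0.0294]
tool_rot: [[0.198, 0.98, 0.002], [0.98, -0.198, -0.001], [-0.001, 0.002, -1.0]]
ft_force: [0.3, 0.3, 0.2]
grip_width: 0.0602
gripper_force: 0.0
```

{"api": "jog_arm", "payload": {"plan": "0 0 0 0 -0.1 1 76;0 0 0 0 0 0.7 76;0 0 0 0 0 0 76;0 0 0 0 0 0 255;0 0 0 0 0 0 255;0 0 0 0 0 0 255;0 0 0 0 0 0 255;0 0 0 0 0 -0.5 255;0 0 -2.5 0 0 -1.5 255;0 0 -2.5 0 0 -3 255"}}

```text
time_s: 12.23
position: [0.5196, -0.2173, 0.0585]
tool_rot: [[0.111, 0.994, -0.005], [0.994, -0.111, 0.004], [0.003, -0.006, -1.0]]
ft_force: [-0.6, 0.5, -1.2]
grip_width: 0.0349
gripper_force: 40.2
```

{"api": "jog_arm", "payload": {"plan": "0 0 -2.5 0 0 -4 255;0 0 -2.6 0 0 -3.6 255;0 0 -2.6 0 0 0 255;0 0 0 3.56 0.76 0 255;0 0 0 3.56 0.76 0 255;0 0 0 3.56 0.76 0 255;0 0 0 3.56 0.76 0 255;0 0 0 3.56 0.76 0 255;0 0 0 3.56 0.76 0 255;0 0 0 3.56 0.76 0 255"}}

```text
time_s: 13.07
position: [0.5688, 0.0339, 0.1366]
tool_rot: [[-0.021, 1.0, -0.0], [1.0, 0.021, 0.0], [0.0, -0.0, -1.0]]
ft_force: [1.4, 0.3, -2.0]
grip_width: 0.0348
gripper_force: 40.2
```

{"api": "jog_arm", "payload": {"plan": "0 0 0 3.56 0.76 0 255;0 0 0 3.56 0.76 0 255;0 0 0 0 0 2 255;0 0 0 0 0 2 255;0 0 0 0 0 0 255;0 0 0 0 0 0 255;0 0 0 0 0 0 255"}}

```text
time_s: 13.65
position: [0.5831, 0.1032, 0.0975]
tool_rot: [[-0.021, 1.0, 0.001], [1.0, 0.021, -0.0], [-0.0, 0.001, -1.0]]
ft_force: [-0.3, -0.5, -0.8]
grip_width: 0.0353
gripper_force: 40.2
```

```bash
python3 look.py w8
```

```text
[0.58313055 0.10320779 0.09746415] [-0.02064836  0.99978599  0.00127117]
tray
xy [0.5085 0.104 ] ang 1 w 0.037 z 0.0415 sat 10.0 1421 [147. 203.]
```

Nut A lies flat in pocket4 at (0.5085, 0.104). I'll place B in pocket5 and then approach nut C at (0.604, -0.2237).

{"api": "jog_arm", "payload": {"plan": "0 0 0 0 0 2.5 255;0 0 0 0 0 2.5 255;0 0 0 0 0 1 255;0 0 0 0 0 0.5 255;0 0 0 0 0 0 255;0 0 0 0 0 0 255;0 0 0 0 0 0 105;0 0 0 0 0 0 105;0 0 0 0 0 0 105;0 0 0 0 0 0 105"}}

```text
time_s: 14.53
position: [0.5829, 0.1036, 0.0319]
tool_rot: [[-0.021, 1.0, 0.001], [1.0, 0.021, -0.0], [-0.0, 0.001, -1.0]]
ft_force: [0.8, 0.6, 0.1]
grip_width: 0.0501
gripper_force: 0.0
```

{"api": "jog_arm", "payload": {"plan": "0 0 0 0 0 -1 105;0 0 0 0 0 -2.5 105;0 0 0 0 0 -3.8 105;0 0 0 0 0 -3.5 105;0 0 0 -3.64 0.16 0 76;0 0 0 -3.64 0.16 0 76;0 0 0 -3.64 0.16 0 76;0 0 0 -3.64 0.16 0 76;0 0 0 -3.64 0.16 0 76;0 0 0 -3.64 0.16 0 76"}}

```text
time_s: 15.37
position: [0.5968, -0.1163, 0.1404]
tool_rot: [[-0.021, 1.0, 0.001], [1.0, 0.021, -0.0], [-0.0, 0.001, -1.0]]
ft_force: [0.0, 0.4, -0.3]
grip_width: 0.0598
gripper_force: 0.0
```

{"api": "jog_arm", "payload": {"plan": "0 0 0 -3.64 0.16 0 76;0 0 0 -3.64 0.16 0 76;0 0 0 -3.64 0.16 0 76;0 0 -1.6 0 0 3 76;0 0 -1.7 0 0 3 76;0 0 0 0 0 2 76;0 0 0 0 0 0 76;0 0 0 0 0 0 76;0 0 0 0 0 0 76"}}

```text
time_s: 16.12
position: [0.6049, -0.224, 0.0614]
tool_rot: [[-0.079, 0.997, 0.003], [0.997, 0.079, -0.002], [-0.002, 0.002, -1.0]]
ft_force: [-1.0, 0.1, 0.3]
grip_width: 0.06
gripper_force: 0.0
```

```bash
python3 look.py w9
```

```text
[ 0.60486719 -0.22397018  0.06144468] [-0.07886632  0.99688193  0.00255475]
xy [ 0.451  -0.2136] ang -28 w 0.0263 z 0.0244 sat 17.0 755 [ 12. 183.]
xy [ 0.6044 -0.2239] ang 5 w 0.0367 z 0.0245 sat 6.0 1610 [254. 216.]
xy [ 0.4478 -0.291 ] ang 15 w 0.0204 z 0.0281 sat 21.0 407 [ 17. 289.]
tray
```

{"api": "jog_arm", "payload": {"plan": "0 0 0 0 0 3 76;0 0 0 0 0 1.4 76;0 0 0 0 0 0.5 76;0 0 0 0 0 0 76;0 0 0 0 0 0 255;0 0 0 0 0 0 255;0 0 0 0 0 0 255;0 0 0 0 0 0 255;0 0 0 0 0 -0.5 255;0 0 1.6 0 0 -1.5 255"}}

```text
time_s: 17.0
position: [0.6031, -0.2231, 0.0293]
tool_rot: [[-0.051, 0.999, -0.003], [0.999, 0.051, 0.002], [0.002, -0.003, -1.0]]
ft_force: [-0.1, 0.1, -1.5]
grip_width: 0.0351
gripper_force: 40.1
```

{"api": "jog_arm", "payload": {"plan": "0 0 1.6 0 0 -3 255;0 0 0 0 0 -4 255;0 0 0 0 0 -4 255;0 0 0 3.81 -0.21 0 255;0 0 0 3.81 -0.21 0 255;0 0 0 3.81 -0.21 0 255;0 0 0 3.81 -0.21 0 255;0 0 0 3.81 -0.21 0 255;0 0 0 3.81 -0.21 0 255;0 0 0 3.81 -0.21 0 255"}}

```text
time_s: 17.83
position: [0.5826, 0.0444, 0.141]
tool_rot: [[-0.023, 1.0, 0.0], [1.0, 0.023, -0.0], [-0.0, 0.0, -1.0]]
ft_force: [1.0, -0.5, -1.6]
grip_width: 0.0348
gripper_force: 40.3
```

{"api": "jog_arm", "payload": {"plan": "0 0 0 0 0 2 255;0 0 0 0 0 2 255;0 0 0 0 0 0 255;0 0 0 0 0 0 255;0 0 0 0 0 0 255"}}

```text
time_s: 18.25
position: [0.5838, 0.0422, 0.1016]
tool_rot: [[-0.022, 1.0, 0.002], [1.0, 0.022, -0.0], [-0.0, 0.002, -1.0]]
ft_force: [0.1, -0.4, -0.9]
grip_width: 0.0348
gripper_force: 40.3
```

```bash
python3 look.py w10
```

```text
[0.5837666  0.04218257 0.10157274] [-0.02235842  0.99974877  0.00158129]
tray
xy [0.5084 0.1041] ang 2 w 0.0367 z 0.0416 sat 11.0 1709 [140. 111.]
xy [0.5826 0.1039] ang 2 w 0.036 z 0.0416 sat 11.0 1589 [255. 114.]
xy [0.6559 0.0294] ang 24 w 0.0074 z 0.0448 sat 23.0 52 [355. 224.]
```

{"api": "jog_arm", "payload": {"plan": "0 0 0 0 0 2.9 255;0 0 0 0 0 2.5 255;0 0 0 0 0 1 255;0 0 0 0 0 0.5 255;0 0 0 0 0 0 255;0 0 0 0 0 0 255;0 0 0 0 0 0 105;0 0 0 0 0 0 105;0 0 0 0 0 0 105;0 0 0 0 0 0 105"}}

```text
time_s: 19.13
position: [0.5835, 0.0426, 0.032]
tool_rot: [[-0.023, 1.0, 0.001], [1.0, 0.023, -0.0], [-0.0, 0.001, -1.0]]
ft_force: [1.1, 0.2, 0.7]
grip_width: 0.05
gripper_force: 0.0
```

{"api": "jog_arm", "payload": {"plan": "0 0 0 0 0 -1 105;0 0 0 0 0 -2.5 105;0 0 0 0 0 -3.8 105;0 0 0 0 0 -3.5 105;0 0 0 -3.15 -1.85 0 76;0 0 0 -3.15 -1.85 0 76;0 0 0 -3.15 -1.85 0 76;0 0 0 -3.15 -1.85 0 76;0 0 0 -3.15 -1.85 0 76;0 0 0 -3.15 -1.85 0 76"}}

```text
time_s: 19.97
position: [0.4756, -0.1501, 0.1403]
tool_rot: [[-0.023, 1.0, 0.001], [1.0, 0.023, -0.001], [-0.001, 0.001, -1.0]]
ft_force: [0.9, -0.4, 0.1]
grip_width: 0.0599
gripper_force: 0.0
```

{"api": "jog_arm", "payload": {"plan": "0 0 0 -3.15 -1.85 0 76;0 0 0 -3.15 -1.85 0 76;0 0 6 0 0 0 76;0 0 6 0 0 2 76;0 0 6 0 0 2 76;0 0 6 0 0 2 76;0 0 5.8 0 0 2 76;0 0 0 0 0 0 76;0 0 0 0 0 0 76;0 0 0 0 0 0 76"}}

```text
time_s: 20.8
position: [0.4416, -0.2131, 0.0607]
tool_rot: [[0.474, 0.88, 0.002], [0.88, -0.474, -0.001], [-0.0, 0.002, -1.0]]
ft_force: [-0.3, 0.1, 0.8]
grip_width: 0.0599
gripper_force: 0.0
```

```bash
python3 look.py w11
```

```text
[ 0.44156599 -0.21310757  0.0606895 ] [0.47431778 0.88035241 0.00150876]
xy [ 0.4414 -0.213 ] ang -29 w 0.0365 z 0.0245 sat 8.0 1629 [254. 216.]
xy [ 0.5188 -0.2937] ang -13 w 0.0237 z 0.03 sat 19.0 268 [414. 264.]
xy [ 0.4415 -0.2889] ang 14 w 0.0249 z 0.0281 sat 12.0 371 [303. 303.]
tray
```

{"api": "jog_arm", "payload": {"plan": "0 0 0 0 0 3 76;0 0 0 0 0 1.4 76;0 0 0 0 0 0.45 76;0 0 0 0 0 0 76;0 0 0 0 0 0 255;0 0 0 0 0 0 255;0 0 0 0 0 0 255;0 0 0 0 0 0 255;0 0 0 0 0 -0.5 255;0 0 0 0 0 -1.5 255"}}

```text
time_s: 21.68
position: [0.4404, -0.2122, 0.0306]
tool_rot: [[0.477, 0.879, -0.002], [0.879, -0.477, 0.002], [0.0, -0.002, -1.0]]
ft_force: [-0.4, 0.4, -0.4]
grip_width: 0.0351
gripper_force: 40.3
```

{"api": "jog_arm", "payload": {"plan": "0 0 -5.9 0 0 -3 255;0 0 -5.9 0 0 -4 255;0 0 -5.9 0 0 -4 255;0 0 -5.9 0 0 0 255;0 0 -6 0 0 0 255;0 0 0 3.62 1.06 0 255;0 0 0 3.62 1.06 0 255;0 0 0 3.62 1.06 0 255;0 0 0 3.62 1.06 0 255;0 0 0 3.62 1.06 0 255"}}

```text
time_s: 22.52
position: [0.4905, -0.0289, 0.1417]
tool_rot: [[-0.019, 1.0, 0.001], [1.0, 0.019, -0.0], [-0.0, 0.001, -1.0]]
ft_force: [0.6, -1.3, -0.6]
grip_width: 0.0349
gripper_force: 40.3
```

{"api": "jog_arm", "payload": {"plan": "0 0 0 3.62 1.06 0 255;0 0 0 3.62 1.06 0 255;0 0 0 0 0 2 255;0 0 0 0 0 2 255;0 0 0 0 0 0 255;0 0 0 0 0 0 255;0 0 0 0 0 0 255"}}

```text
time_s: 23.1
position: [0.5107, 0.0417, 0.1021]
tool_rot: [[-0.019, 1.0, 0.002], [1.0, 0.019, -0.0], [-0.0, 0.002, -1.0]]
ft_force: [0.2, 0.5, -1.0]
grip_width: 0.0345
gripper_force: 40.3
```

```bash
python3 look.py w12
```

```text
[0.51071321 0.04169902 0.10211154] [-0.01893539  0.99981957  0.00151239]
tray
xy [0.5085 0.1042] ang 1 w 0.0361 z 0.0416 sat 12.0 1582 [253. 113.]
xy [0.5826 0.104 ] ang 1 w 0.0364 z 0.0415 sat 13.0 1680 [368. 115.]
xy [0.583  0.0429] ang 1 w 0.0366 z 0.0414 sat 12.0 1346 [357. 205.]
xy [0.6556 0.0284] ang -20 w 0.0085 z 0.0449 sat 19.0 86 [456. 226.]
```

{"api": "jog_arm", "payload": {"plan": "0 0 0 0 -0.1 3 255;0 0 0 0 0 2.5 255;0 0 0 0 0 1 255;0 0 0 0 0 0.5 255;0 0 0 0 0 0 255;0 0 0 0 0 0 255;0 0 0 0 0 0 105;0 0 0 0 0 0 105;0 0 0 0 0 0 105;0 0 0 0 0 0 105"}}

```text
time_s: 23.98
position: [0.5095, 0.042, 0.0314]
tool_rot: [[-0.019, 1.0, 0.001], [1.0, 0.019, -0.0], [-0.0, 0.001, -1.0]]
ft_force: [0.1, -0.9, 0.1]
grip_width: 0.0504
gripper_force: 0.0
```

{"api": "jog_arm", "payload": {"plan": "0 0 0 0 0 -1 105;0 0 0 0 0 -2.5 105;0 0 0 0 0 -3.8 105;0 0 0 0 0 -3.5 105;0 0 0 -3.8 -0.7 0 76;0 0 0 -3.8 -0.7 0 76;0 0 0 -3.8 -0.7 0 76;0 0 0 -3.8 -0.7 0 76;0 0 0 -3.8 -0.7 0 76;0 0 0 -3.8 -0.7 0 76"}}

```text
time_s: 24.82
position: [0.4711, -0.1884, 0.1392]
tool_rot: [[-0.02, 1.0, 0.0], [1.0, 0.02, -0.0], [-0.0, 0.0, -1.0]]
ft_force: [0.4, 0.4, -0.1]
grip_width: 0.0599
gripper_force: 0.0
```

{"api": "jog_arm", "payload": {"plan": "0 0 0 -3.8 -0.7 0 76;0 0 0 -3.8 -0.7 0 76;0 0 0 -3.8 -0.7 0 76;0 0 0 -3.8 -0.7 0 76;0 0 0 -3.8 -0.7 0 76;0 0 -5 0 0 4 76;0 0 -4.9 0 0 4 76;0 0 0 0 0 0 76;0 0 0 0 0 0 76;0 0 0 0 0 0 76"}}

```text
time_s: 25.65
position: [0.4412, -0.3778, 0.0609]
tool_rot: [[-0.189, 0.982, 0.002], [0.982, 0.189, -0.002], [-0.002, 0.001, -1.0]]
ft_force: [0.4, -0.4, 0.4]
grip_width: 0.0602
gripper_force: 0.0
```

```bash
python3 look.py w13
```

```text
[ 0.44121776 -0.37781454  0.0609193 ] [-0.18929651  0.98191869  0.00158619]
xy [ 0.4386 -0.2948] ang -17 w 0.0268 z 0.027 sat 16.0 422 [271.  84.]
xy [ 0.512  -0.3038] ang 2 w 0.0234 z 0.0305 sat 25.0 198 [396. 121.]
xy [ 0.4412 -0.378 ] ang 11 w 0.0365 z 0.0245 sat 6.0 1622 [255. 217.]
xy [ 0.5845 -0.375 ] ang 7 w 0.0374 z 0.0243 sat 255.0 1626 [470. 251.]
tray
```

{"api": "jog_arm", "payload": {"plan": "0 0 0 0 0 3 76;0 0 0 0 0 1.4 76;0 0 0 0 0 0.45 76;0 0 0 0 0 0 76;0 0 0 0 0 0 255;0 0 0 0 0 0 255;0 0 0 0 0 0 255;0 0 0 0 0 0 255;0 0 0 0 0 -0.5 255;0 0 0 0 0 -1.5 255"}}

```text
time_s: 26.53
position: [0.4399, -0.3767, 0.0299]
tool_rot: [[-0.191, 0.982, -0.002], [0.982, 0.191, 0.002], [0.002, -0.001, -1.0]]
ft_force: [-0.3, -0.1, -0.3]
grip_width: 0.0351
gripper_force: 40.2
```

{"api": "jog_arm", "payload": {"plan": "0 0 4.8 0 0 -3 255;0 0 4.8 0 0 -4 255;0 0 0 0 0 -4 255;0 0 0 3.56 0.78 0 255;0 0 0 3.56 0.78 0 255;0 0 0 3.56 0.78 0 255;0 0 0 3.56 0.78 0 255;0 0 0 3.56 0.78 0 255;0 0 0 3.56 0.78 0 255;0 0 0 3.56 0.78 0 255"}}

```text
time_s: 27.37
position: [0.4888, -0.1252, 0.1412]
tool_rot: [[-0.024, 1.0, 0.001], [1.0, 0.024, -0.001], [-0.001, 0.001, -1.0]]
ft_force: [0.9, 0.0, -0.2]
grip_width: 0.035
gripper_force: 40.3
```

{"api": "jog_arm", "payload": {"plan": "0 0 0 3.56 0.78 0 255;0 0 0 3.56 0.78 0 255;0 0 0 3.56 0.78 0 255;0 0 0 0 0 2 255;0 0 0 0 0 2 255;0 0 0 0 0 0 255;0 0 0 0 0 0 255;0 0 0 0 0 0 255"}}

```text
time_s: 28.03
position: [0.5101, -0.02, 0.1016]
tool_rot: [[-0.024, 1.0, 0.002], [1.0, 0.024, -0.0], [-0.0, 0.002, -1.0]]
ft_force: [0.6, -0.1, -0.6]
grip_width: 0.0352
gripper_force: 40.3
```

```bash
python3 look.py w14
```

```text
[ 0.51009564 -0.01998788  0.10159257] [-0.02405328  0.99970947  0.00155609]
tray
xy [0.5086 0.1   ] ang 1 w 0.0314 z 0.0417 sat 12.0 1151 [257.  23.]
xy [0.5825 0.1012] ang 2 w 0.0335 z 0.0416 sat 13.0 1305 [381.  24.]
xy [0.5091 0.0421] ang 1 w 0.036 z 0.0416 sat 11.0 1588 [256. 114.]
xy [0.583  0.0428] ang 2 w 0.0365 z 0.0415 sat 12.0 1694 [370. 115.]
xy [0.6561 0.0274] ang -5 w 0.0094 z 0.0449 sat 17.0 103 [476. 143.]
lug ((542.936279296875, -90.54639434814453), (2.0858218669891357, 6.97772741317749), 4.388663291931152)
```

{"api": "jog_arm", "payload": {"plan": "0 0 0 0 0.1 3 255;0 0 0 0 0 2.4 255;0 0 0 0 0 1 255;0 0 0 0 0 0.5 255;0 0 0 0 0 0 255;0 0 0 0 0 0 255;0 0 0 0 0 0 105;0 0 0 0 0 0 105;0 0 0 0 0 0 105;0 0 0 0 0 0 105"}}

```text
time_s: 28.92
position: [0.5108, -0.0195, 0.0319]
tool_rot: [[-0.025, 1.0, 0.001], [1.0, 0.025, -0.0], [-0.0, 0.001, -1.0]]
ft_force: [0.9, 0.1, -0.4]
grip_width: 0.05
gripper_force: 0.0
```

{"api": "jog_arm", "payload": {"plan": "0 0 0 0 0 -1 105;0 0 0 0 0 -2.5 105;0 0 0 0 0 -4 105;0 0 0 -1.5 1 -3.5 105;0 0 0 -1.5 1 -3.5 105;0 0 0 -1.5 1 -3.5 105;0 0 0 -1.5 0.8 -3.5 105;0 0 0 -1.5 0 -3.5 105;0 0 0 0 0 0 105;0 0 0 0 0 0 105"}}

```text
time_s: 29.75
position: [0.5508, -0.0942, 0.2829]
tool_rot: [[-0.024, 1.0, 0.004], [1.0, 0.024, -0.001], [-0.001, 0.004, -1.0]]
ft_force: [0.4, 1.5, 0.2]
grip_width: 0.05
gripper_force: 0.0
```

```bash
python3 look.py w15
```

```text
[ 0.55078092 -0.09422826  0.28294857] [-0.02361931  0.99971474  0.00354605]
xy [ 0.5229 -0.2936] ang 21 w 0.0224 z 0.0301 sat 44.0 40 [233. 283.]
xy [ 0.5841 -0.3746] ang 6 w 0.0367 z 0.0242 sat 255.0 243 [270. 328.]
tray
xy [0.5085 0.0421] ang 1 w 0.0359 z 0.0419 sat 9.0 555 [219.  36.]
xy [0.5826 0.0428] ang 1 w 0.0362 z 0.0418 sat 12.0 551 [285.  38.]
xy [ 0.5099 -0.02  ] ang 0 w 0.0359 z 0.0419 sat 10.0 467 [221.  94.]
lug ((549.3914794921875, -83.75646209716797), (14.129788398742676, 20.86924171447754), 1.5594779253005981)
```

View pics/w15.png

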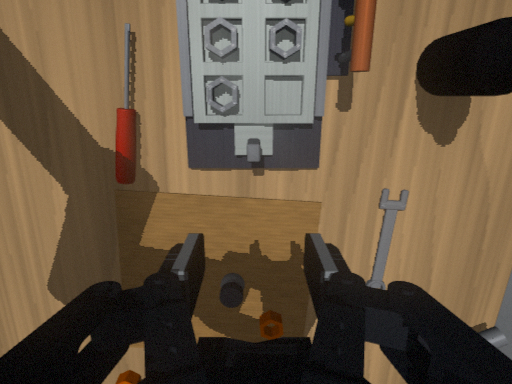

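All five nuts are in pockets: this view shows (219,36), (285,38) and (221,94), and the far two were measured just before. Only the tin, the socket and the orange nuts are left on the cardboard. Next I'll grip the lug at (253,148) and push.

{"api": "jog_arm", "payload": {"plan": "0 0 0 1 -0.15 3.5 120;0 0 0 0 0 4 120;0 0 0 0 0 4 120;0 0 0 0 0 4 120;0 0 0 0 0 3 120;0 0 0 0 0 2.6 120;0 0 0 0 0 2 120;0 0 0 0 0 1 120;0 0 0 0 0 0 120;0 0 0 0 0 0 120"}}

```text
time_s: 30.63
position: [0.5485, -0.0832, 0.0403]
tool_rot: [[-0.025, 1.0, -0.001], [1.0, 0.025, 0.0], [0.0, -0.001, -1.0]]
ft_force: [-0.4, 0.8, 0.3]
grip_width: 0.0455
gripper_force: 0.0
```

{"api": "jog_arm", "payload": {"plan": "0 0 0 0 0 0 255;0 0 0 0 0 0 255;0 0 0 0 0 0 255;0 0 0 0 0 0 255;0 0 0 0 0 0 255", "grip_force": 60}}

```text
time_s: 31.05
position: [0.5505, -0.084, 0.0418]
tool_rot: [[-0.024, 1.0, 0.005], [1.0, 0.024, -0.001], [-0.001, 0.005, -1.0]]
ft_force: [7.5, 0.6, 0.6]
grip_width: 0.0147
gripper_force: 60.3
```

{"api": "jog_arm", "payload": {"plan": "0 0 0 0.3 0.15 0 255;0 0 0 0.6 0 0 255;0 0 0 0.8 0 0 255;0 0 0 0.8 0 0 255;0 0 0 0.8 0 0 255;0 0 0 0.8 0 0 255;0 0 0 0.6 0 0 255;0 0 0 0 0 0 255"}}

```text
time_s: 31.72
position: [0.5495, -0.0355, 0.0418]
tool_rot: [[-0.025, 1.0, 0.002], [1.0, 0.025, -0.0], [-0.0, 0.002, -1.0]]
ft_force: [-0.4, 2.4, 6.3]
grip_width: 0.0149
gripper_force: 61.2
```

{"api": "jog_arm", "payload": {"plan": "0 0 0 0.3 0 0 255;0 0 0 0.3 0 0 255;0 0 0 0.3 0 0 255;0 0 0 0.3 0 0 255;0 0 0 0 0 0 255"}}

```text
time_s: 32.13
position: [0.5492, -0.0245, 0.0418]
tool_rot: [[-0.025, 1.0, 0.002], [1.0, 0.025, -0.001], [-0.001, 0.002, -1.0]]
ft_force: [0.2, 1.5, 5.6]
grip_width: 0.0149
gripper_force: 61.2
```

{"api": "jog_arm", "payload": {"plan": "0 0 0 0.3 0 0 255;0 0 0 0.3 0 0 255;0 0 0 0 0 0 255"}}

```text
time_s: 32.38
position: [0.549, -0.0179, 0.0418]
tool_rot: [[-0.025, 1.0, 0.002], [1.0, 0.025, 0.0], [0.0, 0.002, -1.0]]
ft_force: [0.6, 5.1, 7.4]
grip_width: 0.0154
gripper_force: 61.2
```

{"api": "jog_arm", "payload": {"plan": "0 0 0 0.3 0 0 255;0 0 0 0.3 0 0 255;0 0 0 0 0 0 255"}}

```text
time_s: 32.63
position: [0.5489, -0.0122, 0.0418]
tool_rot: [[-0.025, 1.0, 0.002], [1.0, 0.025, -0.0], [-0.001, 0.002, -1.0]]
ft_force: [-0.8, 1.4, 7.2]
grip_width: 0.015
gripper_force: 61.1
```

{"api": "jog_arm", "payload": {"plan": "0 0 0 0.3 0 0 255;0 0 0 0.2 0 0 255;0 0 0 0 0 0 255"}}

```text
time_s: 32.88
position: [0.5489, -0.0107, 0.0418]
tool_rot: [[-0.025, 1.0, 0.002], [1.0, 0.025, -0.006], [-0.006, 0.002, -1.0]]
ft_force: [-4.0, -19.9, 4.9]
grip_width: 0.0148
gripper_force: 61.0
```

The push passed the detent (a 5 N peak, then easy) and came up against the end stop. I'll relax, release and rise, then verify.

{"api": "jog_arm", "payload": {"plan": "0 0 0 -0.3 0 0 255;0 0 0 0 0 0 255;0 0 0 0 0 0 120;0 0 0 0 0 0 120;0 0 0 0 0 0 120;0 0 0 0 0 0 120"}}

```text
time_s: 33.38
position: [0.5484, -0.0104, 0.0404]
tool_rot: [[-0.025, 1.0, 0.0], [1.0, 0.025, 0.0], [0.0, 0.0, -1.0]]
ft_force: [-0.1, -0.3, 0.5]
grip_width: 0.0455
gripper_force: 0.0
```

{"api": "jog_arm", "payload": {"plan": "0 0 0 0 0 -2 120;0 0 0 0 0 -3 120;0 0 0 0 0 -4 120;0 0 0 0 0 -4 120;0 0 0 0 0 -4 120;0 0 0 0 0 -4 76;0 0 0 0 0 0 76;0 0 0 0 0 0 76"}}

```text
time_s: 34.05
position: [0.5489, -0.0105, 0.2523]
tool_rot: [[-0.025, 1.0, 0.005], [1.0, 0.025, -0.001], [-0.001, 0.005, -1.0]]
ft_force: [0.1, -0.0, -1.5]
grip_width: 0.0597
gripper_force: 0.0
```

```bash
sed -i 's/-.06,.16)/-.08,.26)/' look.py; python3 look.py w16
python3 - <<'E'
from h import *
im=shot('top','top1.png'); tips('top',im,['knob_grip'],.1)
P=cloud(im)
# start box region
b=(P[...,2]>.03)&(P[...,0]>.35)&(P[...,0]<.62)&(P[...,1]>.33)&(P[...,1]<.53)
print(b.sum())
for lo,hi in((.04,.075),(.075,.09),(.09,.12)):
    k=b&(P[...,2]>lo)&(P[...,2]<hi)
    if k.sum()>5: print(lo,k.sum(),cv2.minAreaRect((P[k][:,:2]*1000).astype(np.float32)),P[k][:,2].mean())
im=shot('side','side1.png'); tips('side',im,['knob_grip'],.1)
E
```

```text
[ 0.54891555 -0.01050898  0.25232001] [-0.02497438  0.99967777  0.00454283]
tray
xy [0.5072 0.1146] ang 1 w 0.036 z 0.0418 sat 9.0 650 [217.  43.]
xy [0.5811 0.1152] ang 1 w 0.0361 z 0.0417 sat 12.0 634 [287.  44.]
xy [0.5084 0.0525] ang 1 w 0.036 z 0.0417 sat 11.0 541 [219. 104.]
lug ((548.078369140625, -11.327580451965332), (15.29590129852295, 20.83485984802246), 1.264744758605957)
knob_grip 0.66 [103. 219.] [0.4641 0.4031 0.0747]
914
0.04 178 ((505.09521484375, 380.30694580078125), (69.12312316894531, 115.19602966308594), 34.55693817138672) 0.06343658697155737
0.075 454 ((514.5728149414062, 399.75213623046875), (89.90243530273438, 113.72905731201172), 84.15735626220703) 0.08498719199885817
0.09 257 ((534.9223022460938, 397.8616638183594), (79.84530639648438, 65.74932098388672), 81.22418975830078) 0.10050699619014787
knob_grip 0.57 [238. 138.] [0.4758 0.3996 0.0648]
```

The tray is home: the lug moved 72.5 mm and the nuts moved with it. I'll go to the start box and turn the tool so it closes along the box face.

{"api": "jog_arm", "payload": {"plan": "0 0 0 3.75 -0.9 -0.45 76;0 0 0 3.75 -0.9 -0.45 76;0 0 0 3.75 -0.9 -0.45 76;0 0 0 3.75 -0.9 -0.45 76;0 0 0 3.75 -0.9 -0.45 76;0 0 0 3.75 -0.9 -0.45 76;0 0 0 3.75 -0.9 -0.45 76;0 0 0 3.75 -0.9 -0.45 76;0 0 0 3.75 -0.9 -0.45 76;0 0 0 3.75 -0.9 -0.45 76"}}

```text
time_s: 35.13
position: [0.4482, 0.3639, 0.2946]
tool_rot: [[-0.025, 1.0, -0.002], [1.0, 0.025, -0.001], [-0.001, -0.002, -1.0]]
ft_force: [0.6, 0.2, 0.4]
grip_width: 0.0598
gripper_force: 0.0
```

{"api": "jog_arm", "payload": {"plan": "0 0 0 3.75 -0.9 0 76;0 0 -7 0 0 0 76;0 0 -7 0 0 0 76;0 0 -7 0 0 0 76;0 0 -7 0 0 0 76;0 0 -7 0 0 0 76;0 0 -7 0 0 0 76;0 0 -7 0 0 0 76;0 0 -7 0 0 0 76;0 0 -7 0 0 0 76"}}

```text
time_s: 35.97
position: [0.4391, 0.3993, 0.2941]
tool_rot: [[-0.905, 0.426, -0.002], [0.426, 0.905, -0.001], [0.001, -0.002, -1.0]]
ft_force: [-0.6, 0.1, -0.2]
grip_width: 0.06
gripper_force: 0.0
```

{"api": "jog_arm", "payload": {"plan": "0 0 -7 0 0 0 76;0 0 -7 0 0 0 76;0 0 -7 0 0 0 76;0 0 -5 0 0 0 76;0 0 0 0 0 0 76;0 0 0 0 0 0 76"}}

```text
time_s: 36.47
position: [0.4392, 0.3993, 0.2945]
tool_rot: [[-1.0, -0.004, -0.001], [-0.004, 1.0, -0.001], [0.001, -0.001, -1.0]]
ft_force: [0.0, -0.5, 0.3]
grip_width: 0.0601
gripper_force: 0.0
```

Run:
```python
from h import *
s=env.observe(); print(s['position'],np.round(s['tool_rot'],3).tolist())
im=shot('wrist','w17.png'); np.savez('w17.npz',**im); tips('wrist',im,['knob_grip'],.1)
P=cloud(im); b=(P[...,0]>.35)&(P[...,0]<.62)&(P[...,1]>.33)&(P[...,1]<.53)
for lo,hi in((.055,.08),(.08,.088),(.09,.15)):
    k=b&(P[...,2]>lo)&(P[...,2]<hi)
    n,l,st,c=cv2.connectedComponentsWithStats(k.astype(np.uint8))
    for i in range(1,n):
        if st[i,4]>60:
            Q=P[l==i]; print(lo,st[i,4],np.round(c[i]),cv2.minAreaRect((Q[:,:2]*1000).astype(np.float32)),np.round([Q[:,2].min(),Q[:,2].max()],3))
```

```text
[0.43917755 0.39933034 0.29451235] [[-1.0, -0.004, -0.001], [-0.004, 1.0, -0.001], [0.001, -0.001, -1.0]]
knob_grip 0.69 [257. 182.] [0.4652 0.4025 0.0742]
0.055 1072 [255. 195.] ((478.5712585449219, 399.20111083984375), (88.69466400146484, 51.09492874145508), 88.9481430053711) [0.055 0.08 ]
0.08 2362 [254. 229.] ((534.0741577148438, 396.9624328613281), (89.780517578125, 69.89691162109375), 85.02693176269531) [0.08  0.088]
0.09 805 [235. 247.] ((542.618408203125, 376.1165466308594), (39.52312469482422, 39.47516632080078), 85.42594909667969) [0.09  0.099]
0.09 418 [271. 254.] ((548.2339477539062, 420.6015930175781), (24.0098934173584, 23.58905029296875), 44.38981246948242) [0.09  0.111]
```

View pics/w17.png

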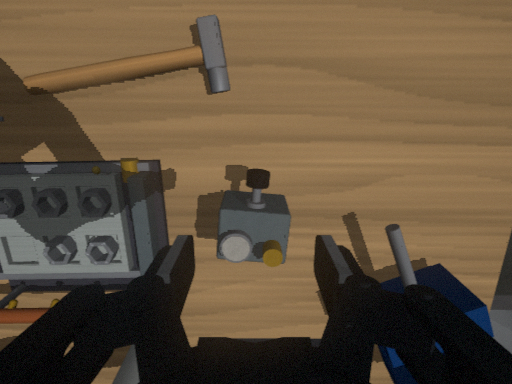

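View 17 shows the knob at (257,180), on the front of the grey box at (254,215). The box top fit gives a yaw of -5°, which puts the knob grip at (0.4634, 0.4032). That matches the network.

{"api": "jog_arm", "payload": {"plan": "0 0 5.2 -2.35 0.38 2 76;0 0 0 0 0 4 76;0 0 0 0 0 4 76;0 0 0 0 0 4 76;0 0 0 0 0 4 76;0 0 0 0 0 0 76;0 0 0 0 0 0 76"}}

```text
time_s: 37.15
position: [0.4624, 0.4031, 0.1147]
tool_rot: [[-0.996, 0.085, -0.003], [0.085, 0.996, -0.002], [0.003, -0.002, -1.0]]
ft_force: [0.4, -0.4, 1.3]
grip_width: 0.0599
gripper_force: 0.0
```

Run:
```python
from h import *
s=env.observe(); print(s['position'],np.round(s['tool_rot'],3).tolist())
im=shot('wrist','w18.png'); tips('wrist',im,['knob_grip'],.1)
P=cloud(im); k=(P[...,0]>.43)&(P[...,0]<.495)&(P[...,1]>.37)&(P[...,1]<.44)&(P[...,2]>.06)&(P[...,2]<.08)
n,l,st,c=cv2.connectedComponentsWithStats(k.astype(np.uint8))
for i in range(1,n):
    if st[i,4]>100:
        Q=P[l==i]; print(st[i,4],np.round(c[i]),cv2.minAreaRect((Q[:,:2]*1000).astype(np.float32)),Q[:,2].max())
cv2.imwrite('pics/w18c.png',im['pixels'][120:,60:450,::-1])
```

```text
[0.46237429 0.40310764 0.11469735] [[-0.996, 0.085, -0.003], [0.085, 0.996, -0.002], [0.003, -0.002, -1.0]]
knob_grip 0.89 [254. 213.] [0.4584 0.4028 0.074 ]
1996 [255. 226.] ((474.5258483886719, 402.19110107421875), (28.766143798828125, 42.23647689819336), 85.82327270507812) 0.07535802656896184
```

View pics/w18c.png

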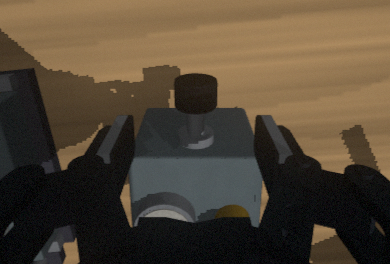

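The knob is centred between the open fingers, at (195,95) in the crop. I'll go down and grip it.

{"api": "jog_arm", "payload": {"plan": "0 0 0 0 0 3 76;0 0 0 0 0 2.5 76;0 0 0 0 0 1.3 76;0 0 0 0 0 0.5 76;0 0 0 0 0 0 76;0 0 0 0 0 0 255;0 0 0 0 0 0 255;0 0 0 0 0 0 255;0 0 0 0 0 0 255;0 0 0 0 0 0 255", "grip_force": 70}}

```text
time_s: 38.08
position: [0.4635, 0.4039, 0.0444]
tool_rot: [[-0.997, 0.083, 0.003], [0.083, 0.997, 0.002], [-0.003, 0.002, -1.0]]
ft_force: [-0.1, -0.4, 5.8]
grip_width: 0.0278
gripper_force: 68.5
```

{"api": "jog_arm", "payload": {"plan": "0 0 0 0.3 0 0 255;0 0 0 0.4 0 0 255;0 0 0 0.4 0 0 255;0 0 0 0.3 0 0 255;0 0 0 0.2 0 0 255;0 0 0 0 0 0 255;0 0 0 0 0 0 255;0 0 0 0 0 0 255"}}

```text
time_s: 38.75
position: [0.4496, 0.4051, 0.0444]
tool_rot: [[-0.996, 0.084, 0.007], [0.084, 0.996, 0.002], [-0.007, 0.003, -1.0]]
ft_force: [9.1, -2.2, 4.7]
grip_width: 0.0278
gripper_force: 68.6
```

{"api": "jog_arm", "payload": {"plan": "0 0 0 0.2 0 0 255;0 0 0 0.2 0 0 255;0 0 0 0 0 0 255;0 0 0 0 0 0 255;0 0 0 0 0 0 255"}}

```text
time_s: 39.17
position: [0.4476, 0.4054, 0.0445]
tool_rot: [[-0.996, 0.084, 0.011], [0.084, 0.996, 0.003], [-0.011, 0.004, -1.0]]
ft_force: [17.8, -2.5, 1.1]
grip_width: 0.0279
gripper_force: 69.4
```

{"api": "jog_arm", "payload": {"plan": "0 0 0 -0.5 0 0 255;0 0 0 -0.5 0 0 255;0 0 0 -0.5 0 0 255;0 0 0 -0.3 0 0 255;0 0 0 -0.15 0 0 255;0 0 0 0 0 0 255;0 0 0 0 0 0 76;0 0 0 0 0 0 76;0 0 0 0 0 0 76;0 0 0 0 0 0 76"}}

```text
time_s: 40.0
position: [0.4619, 0.4034, 0.0422]
tool_rot: [[-0.997, 0.083, -0.001], [0.083, 0.997, -0.0], [0.0, -0.0, -1.0]]
ft_force: [-0.2, -0.4, 0.2]
grip_width: 0.0602
gripper_force: 0.0
```

{"api": "jog_arm", "payload": {"plan": "0 0 0 0 0 -1.5 76;0 0 0 0 0 -3 76;0 0 0 0 0 -4 76;0 0 0 0 0 0 76;0 0 0 0 0 0 76"}}

```text
time_s: 40.42
position: [0.4628, 0.4039, 0.1294]
tool_rot: [[-0.997, 0.083, 0.004], [0.083, 0.997, 0.002], [-0.004, 0.003, -1.0]]
ft_force: [0.4, -0.2, -1.0]
grip_width: 0.0602
gripper_force: 0.0
```

Run:
```python
from h import *
s=env.observe(); print(s['position'])
im=shot('wrist','w19.png'); tips('wrist',im,['knob_grip'],.1)
P=cloud(im); k=(P[...,0]>.42)&(P[...,0]<.495)&(P[...,1]>.37)&(P[...,1]<.44)&(P[...,2]>.068)&(P[...,2]<.08)
Q=P[k]; print(cv2.minAreaRect((Q[:,:2]*1000).astype(np.float32)),Q[:,2].max())
```

```text
[0.46284475 0.40389249 0.12943055]
knob_grip 0.9 [253. 206.] [0.4603 0.4033 0.074 ]
((474.5039978027344, 401.9382629394531), (24.08504295349121, 42.11292266845703), 86.1640396118164) 0.07528476793514846
```

The knob went fully out (16 mm, with an end-stop force of 18 N) and is back at rest. I'll return to the lug.

{"api": "jog_arm", "payload": {"plan": "0 0 7 0 0 -1 76;0 0 7 0 0 -1 76;0 0 7 0 0 -1 76;0 0 7 0 0 -1 76;0 0 7 0 0 -1 76;0 0 7 0 0 -1 76;0 0 7 0 0 -1 76;0 0 7 0 0 0 76;0 0 7 0 0 0 76;0 0 7 0 0 0 76"}}

```text
time_s: 41.35
position: [0.4618, 0.4032, 0.1957]
tool_rot: [[-0.257, 0.967, -0.003], [0.967, 0.257, -0.001], [-0.001, -0.003, -1.0]]
ft_force: [-0.3, -0.2, -0.1]
grip_width: 0.0598
gripper_force: 0.0
```

{"api": "jog_arm", "payload": {"plan": "0 0 7 0 0 0 76;0 0 7 0 0 0 76;0 0 0 -3.79 0.69 0 76;0 0 0 -3.79 0.69 0 76;0 0 0 -3.79 0.69 0 76;0 0 0 -3.79 0.69 0 76;0 0 0 -3.79 0.69 0 76;0 0 0 -3.79 0.69 0 76;0 0 0 -3.79 0.69 0 76;0 0 0 -3.79 0.69 0 76"}}

```text
time_s: 42.18
position: [0.5233, 0.0996, 0.1959]
tool_rot: [[-0.021, 1.0, -0.003], [1.0, 0.021, 0.0], [0.0, -0.003, -1.0]]
ft_force: [0.8, 0.1, -0.4]
grip_width: 0.0604
gripper_force: 0.0
```

{"api": "jog_arm", "payload": {"plan": "0 0 0 -3.79 0.69 0 120;0 0 0 -3.79 0.69 0 120;0 0 0 -3.79 0.69 0 120;0 0 0 0 0 0 120;0 0 0 0 0 0 120;0 0 0 0 0 0 120"}}

```text
time_s: 42.68
position: [0.5464, -0.0114, 0.1962]
tool_rot: [[-0.021, 1.0, -0.002], [1.0, 0.021, 0.001], [0.001, -0.002, -1.0]]
ft_force: [-0.8, -0.0, -0.8]
grip_width: 0.045
gripper_force: 0.0
```

```bash
python3 look.py w20
```

```text
[ 0.54642407 -0.01140078  0.19622379] [-0.02089825  0.99977885 -0.00234777]
tray
xy [0.5071 0.1147] ang 1 w 0.0364 z 0.0417 sat 10.0 947 [214.  32.]
xy [0.5812 0.1153] ang 1 w 0.0362 z 0.0417 sat 12.0 943 [298.  33.]
xy [0.5085 0.0526] ang 0 w 0.036 z 0.0417 sat 11.0 766 [216. 106.]
lug ((547.78125, -11.359297752380371), (15.611204147338867, 21.211027145385742), 1.327782154083252)
```

{"api": "jog_arm", "payload": {"plan": "0 0 0 0 0.25 4 120;0 0 0 0 0 4 120;0 0 0 0 0 4 120;0 0 0 0 0 2.4 120;0 0 0 0 0 1 120;0 0 0 0 0 0 120;0 0 0 0 0 0 255;0 0 0 0 0 0 255;0 0 0 0 0 0 255;0 0 0 0 0 0 255", "grip_force": 60}}

```text
time_s: 43.57
position: [0.549, -0.0116, 0.0453]
tool_rot: [[-0.022, 1.0, 0.0], [1.0, 0.022, -0.0], [-0.0, 0.0, -1.0]]
ft_force: [-6.7, 0.3, 7.9]
grip_width: 0.0152
gripper_force: 59.3
```

{"api": "jog_arm", "payload": {"plan": "0 0 0 -0.2 0 0 255;0 0 0 -0.3 0 0 255;0 0 0 -0.3 0 0 255;0 0 0 -0.3 0 0 255;0 0 0 -0.3 0 0 255;0 0 0 -0.3 0 0 255;0 0 0 -0.3 0 0 255;0 0 0 -0.5 0 0 255;0 0 0 -0.5 0 0 255;0 0 0 -0.5 0 0 255"}}

```text
time_s: 44.4
position: [0.5498, -0.0467, 0.0453]
tool_rot: [[-0.022, 1.0, 0.0], [1.0, 0.022, -0.0], [-0.0, 0.0, -1.0]]
ft_force: [-5.7, 1.0, 7.4]
grip_width: 0.015
gripper_force: 59.3
```

{"api": "jog_arm", "payload": {"plan": "0 0 0 -0.7 0 0 255;0 0 0 -0.7 0 0 255;0 0 0 -0.7 0 0 255;0 0 0 -0.7 0 0 255;0 0 0 -0.6 0 0 255;0 0 0 -0.4 0 0 255;0 0 0 0 0 0 255;0 0 0 0 0 0 255"}}

```text
time_s: 45.07
position: [0.5506, -0.0852, 0.0453]
tool_rot: [[-0.021, 1.0, 0.0], [1.0, 0.021, -0.001], [-0.001, 0.0, -1.0]]
ft_force: [-5.8, -1.0, 7.7]
grip_width: 0.0152
gripper_force: 59.2
```

Now gently on to the outer stop.

{"api": "jog_arm", "payload": {"plan": "0 0 0 -0.25 0 0 255;0 0 0 -0.25 0 0 255;0 0 0 0 0 0 255"}}

```text
time_s: 45.32
position: [0.5508, -0.0901, 0.0454]
tool_rot: [[-0.021, 1.0, 0.001], [1.0, 0.021, -0.001], [-0.001, 0.0, -1.0]]
ft_force: [-6.0, -1.4, 7.2]
grip_width: 0.0151
gripper_force: 59.3
```

{"api": "jog_arm", "payload": {"plan": "0 0 0 -0.2 0 0 255;0 0 0 -0.2 0 0 255;0 0 0 0 0 0 255"}}

```text
time_s: 45.57
position: [0.5508, -0.0931, 0.0453]
tool_rot: [[-0.021, 1.0, 0.0], [1.0, 0.021, 0.001], [0.001, 0.0, -1.0]]
ft_force: [-5.1, 4.3, 7.8]
grip_width: 0.0147
gripper_force: 59.3
```

{"api": "jog_arm", "payload": {"plan": "0 0 0 0.1 0 0 255;0 0 0 0 0 0 255;0 0 0 0 0 0 120;0 0 0 0 0 0 120;0 0 0 0 0 0 120;0 0 0 0 0 0 120;0 0 0 0 0 -2 120;0 0 0 0 0 -4 120;0 0 0 0 0 -4 120;0 0 0 0 0 -4 120"}}

```text
time_s: 46.4
position: [0.5509, -0.0926, 0.1851]
tool_rot: [[-0.021, 1.0, -0.0], [1.0, 0.021, 0.0], [0.0, -0.0, -1.0]]
ft_force: [0.9, 0.7, -0.0]
grip_width: 0.0453
gripper_force: 0.0
```

{"api": "jog_arm", "payload": {"plan": "0 0 0 3 0 -2.5 120;0 0 0 3 0 -2.5 120;0 0 0 3 0 -2.5 120;0 0 0 0 0 0 120;0 0 0 0 0 0 120;0 0 0 0 0 0 120"}}

```text
time_s: 46.9
position: [0.549, -0.003, 0.2576]
tool_rot: [[-0.021, 1.0, -0.001], [1.0, 0.021, -0.0], [-0.0, -0.001, -1.0]]
ft_force: [-0.3, 0.0, -0.5]
grip_width: 0.0452
gripper_force: 0.0
```

```bash
python3 look.py w21
```

```text
[ 0.54901155 -0.00302546  0.2576236 ] [-0.02134709  0.99977158 -0.00104374]
tray
xy [0.5084 0.0956] ang 1 w 0.036 z 0.0418 sat 10.0 580 [220.  71.]
xy [0.5825 0.0955] ang 2 w 0.0361 z 0.0418 sat 11.0 575 [287.  72.]
xy [0.5089 0.0335] ang 1 w 0.036 z 0.0417 sat 11.0 491 [221. 128.]
xy [0.5831 0.0342] ang 1 w 0.0358 z 0.0417 sat 11.0 481 [285. 129.]
xy [ 0.5104 -0.0285] ang 1 w 0.0361 z 0.0418 sat 10.0 436 [222. 180.]
lug ((549.5242309570312, -92.3279800415039), (15.526427268981934, 21.168163299560547), 1.3308686017990112)
```

View pics/w21.png

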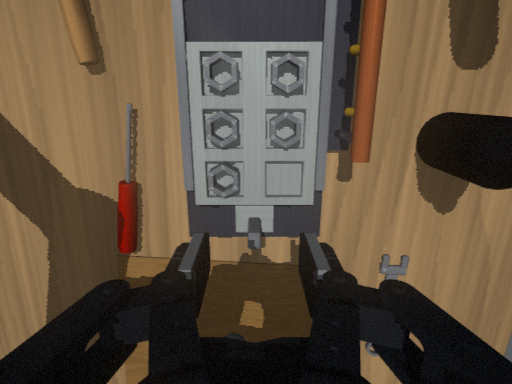

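All five nuts lie in their pockets, at (220,71), (287,72), (221,128), (285,129) and (222,180). The tray is out, with the lug at y = -0.092.

```bash
python3 -c "
from h import *
print(job.close_job())"
```

```text
the job is handed in; nothing more can be done
None
```

The job is handed in, with no verdict returned: all five steel nuts lie flat in the drawn-out tray, the tray was pushed home past its detent, the knob was pulled fully out and sprang back, and the tray was then drawn out to its stop.

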